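# Fetch the vial from behind the bottles and weigh it

### The job

The little white-capped vial at the back of the bottle rack is hemmed in by the three larger bottles standing in front of it and at its sides. First stand all three bottles in the shallow white tray, then lift out the vial and stand it upright on the middle of the balance's round pan, and only then put each bottle back upright into the very pocket of the rack it came from. Keep everything upright and do not disturb the upturned tube with the red cap that stands by the balance.

Things in the scene. Friction and masses are not known exactly. Their poses are not given: they have to be found in the camera images.
- green_bottle_mid (a point): the widest and tallest of the three bottles, white with a green cap, 47 mm across and 95 mm high; the point is on its axis half-way up, 47 mm above its underside; z is up along the bottle. The body is straight-sided up to about 58 mm above the underside. It starts in any one of the rack's three large pockets.
- white_bottle_mid (a point): the smallest of the three bottles, white with a blue-banded label and a white cap, 35 mm across and 79 mm high; the point is on its axis half-way up, 39 mm above its underside; z is up along the bottle. The body is straight-sided up to about 50 mm above the underside. It starts in any one of the three large pockets.
- brown_bottle_mid (a point): the brown glass bottle with a dark cap, 41 mm across and 90 mm high; the point is on its axis half-way up, 45 mm above its underside; z is up along the bottle. The body is straight-sided up to about 58 mm above the underside. It starts in any one of the three large pockets.
- vial_mid (a point): the little white vial with a white cap, 23 mm across and 50 mm high; the point is on its axis half-way up, 25 mm above its underside; z is up along the vial. It starts in the small pocket at the back of the rack and is to stand on the balance's pan.
- rack: fixed grey rack plate, 120 mm (its x, to the back) by 182 mm (its y, to the left) by 10 mm high, origin at the centre of its underside. Pockets 6 mm deep, floors 4 mm above the worktop: three large, 60 mm across, centred at x, y = (-22, 0), (22, 53), (22, -53) mm, and one small, 35 mm across, for the vial at (32, 0) mm. Things start within 3 mm of their pocket's centre.
- tray: the shallow white tray, fixed, 246 mm (its x) by 116 mm (its y), rim 14 mm high, walls and floor 3 mm thick; origin at the centre of its underside. It lies to the left or right of the rack. It holds the three bottles in a row along its x, about 72 mm apart, while the vial is fetched.
- pan (a point): centre of the top face of the round steel pan, 80 mm across and 30 mm above the worktop, of a small white balance (fixed, 150 by 104 mm, body top 23 mm high; the pan centre lies 22 mm to the back of the body's middle). It stands across the rack from the tray; axes as the balance, x to the back, z up.
- upturned_tube_mid (a point): a clear tapered tube standing upside down on its red cap, 33 mm across and 105 mm high, loose, about 110 mm from the pan's centre towards the back of the table; the point is on its axis half-way up, 52 mm above the worktop. Not part of the job: leave it where it is.
There are look-alikes about, which are no part of the job. What is shaped like the part that bears green_bottle_mid but orange or turquoise is not meant.

How it is judged:
By the outcome, as a careful person would: the job done as asked, in the order asked, and still so for the second after the job is handed in, with the robot touching nothing.
It also fails if it takes over 133 s, if anything falls off the work surface, if the arm or the gripper's body presses on something with over 40 N, if the wrist force passes 120 N, or if a joint passes its speed limit or range.

### The arm

A 7-joint arm with a two-finger parallel gripper is mounted at the origin on a cart in front of the work surface, level with it; the furniture and walls round the work are solid. World frame = base frame: x ahead of the robot, y to its left, z up, the work surface at z = 0. Lengths are in mm, angles in rad, forces in N, time in s.
With the tool pointing down it reaches from about 375 to 925 mm from the base axis. Payload 3.1 kg.
Tool frame: the origin (TCP) lies between the finger pads; the fingertips stand ahead of it and the grasp point (between the pads) lies 3 mm ahead of it (ctrl.tip_extent is the z of the fingertips in the tool frame, in mm); z points along the fingers, y is the line along which they close (so a half turn about z gives the same grasp; the last joint's range is limited). The gripper opens to 85 mm and grips with 20 to 120 N. Pads are 22 mm wide; open, the fingers measure 114 mm over their backs; the gripper's body (76 mm by 85 mm) begins 54 mm behind the grasp point. The pads swing forward as they close: fully open they stand 13 mm farther back than shut.
Start: joints at [-1.443, 0.383, 0.044, 1.598, -0.018, 1.161, -0.05], TCP at [145.503, 633.508, 253.269] pointing down, gripper open.
Joint ranges: [-2.61, 2.61], [-0.41, 2.15], [-1.48, 1.57], [0, 2.5], [-1.57, 4.71], [0.05, 1.97], [-2.85, 2.85]. Speed limits (rad/s): [2.79, 2.79, 3.14, 3.14, 3.14, 3.14, 3.14].

### API

Orientations are given as a 3x3 rotation matrix whose columns are the frame's x, y, z axes.
In Python, from bench import ctrl gives the robot as it stands.
- The arm moves only by the tool arm_command, never from a script. Its argument "targets" is a list of rows, each an object of numbers: "x", "y", "z": the shift along the tool's x, y, z in cm; "wx", "wy", "wz": the turn, a rotation vector about the tool's x, y, z in rad. A call has exactly 8 rows; each row shifts and turns the commanded pose from where the row before left it, along the tool's axes as they then stand; what a row does not reach is not made up. A row lasts 1/8 s, in which the tool goes at most 62.5 mm and 10.7 degrees, less where a joint would pass 70% of its speed; a pose out of reach is approached as far as the arm can. A call with a gripper value outside its range is refused whole. "fingers" is the gripper's target within -1 to 1 (fully open at 1, half-way at 0, shut at -1), set as the call begins (left out, the last holds). The fingers move at their own pace and stop on an object; "force" is the grip in N (left out, the last holds). Time passes only in rows, so rows that do not move let the fingers close, or fill a call up. It gives the time, the measured TCP pose, the force, the opening and the grip force at its end, in the units of the state.
- ctrl.get_state(): the state, without advancing time (a new reading comes with each control period).
- ctrl.grab_frame(name): name is "side" or "top"; returns the picture (400x640x3 uint8, red, green, blue); there is no depth.
- ctrl.camera_params(name): a dict with "mtx" (3x3 intrinsics, pixels), "origin" and "rotation" of the camera in the world. Camera axes: x right, y up, looking along -z (the intrinsics and any distortion apply to the point x, -y, -z); pixel columns grow to the right and rows downward; lengths in mm; the calibration is good to about 2 mm. A picture is of the moment at which its call begins. camera_params takes no time and is no camera call.
- ctrl.sign_off(): hands the job in; it is judged then, once.
Trained networks look in the newest picture that a camera, given by its name, has taken for a name from the list of things; names that differ only in an ending like _2 or _b are one class to them, and where a whole thing is asked for, a point or a joint stands for the part that bears it (a point fixed in the world has none). Each returns a list of dicts, best first, with "conf" (0 to 1); they miss things now and then, are a little off and sometimes report something else, mostly with a low value. They report only what shows in the picture. A call takes as long as a camera call. They do not tell look-alikes from the thing itself.
- ctrl.boxes_of(camera, thing): "box" ([centre column, centre row, width, height] in pixels, round what is visible of it).
- ctrl.landmark_of(camera, thing): "point" ([column, row] in pixels: a listed point, or the origin of a listed thing).
The state is a dict: "t": time; "q": joint angles; "dq": joint speeds; "joint_torque": joint torques, N m; "position": TCP position; "tool_rot": TCP orientation; "ft_force": force on the tool from outside, world axes, zero at the start; "torque": the same for the moment, N m; "finger_gap": finger opening in mm; "grasp_force": force on a finger pad.
Only numpy, scipy, OpenCV 4.12 (cv2) and the standard library are available. Lean on these libraries where they do the work, as an engineer would, in place of code of your own. Each camera call takes 0.05 s, during which the arm holds its last target. There are 200 camera calls.

## Working session

There is one attempt and no reset: what is moved stays moved. The work goes in short steps, Python scripts to look and compute and a tool call to move; the robot and the scene stay as the last step left them, time stands still between calls to the robot, and variables do not carry over. Pictures are saved under pics/ and viewed, at most 14 in all, crops included, and the job is handed in when it is done.

Besides the shell and the picture viewer there is one more tool, called after "Call:" as name([rows], argument=value, ...), one row to a line, values as JSON. arm_command: Moves the arm, as the interface text tells. Its arguments: {"type":"object","properties":{"targets":{"type":"array","items":{"type":"object","properties":{"x":{"type":"number"},"y":{"type":"number"},"z":{"type":"number"},"wx":{"type":"number"},"wy":{"type":"number"},"wz":{"type":"number"}}}},"fingers":{"type":"number"},"force":{"type":"number"}},"required":["targets"]}

```bash
mkdir -p pics; cat > h.py <<'E'
import numpy as np, cv2
from bench import ctrl
def ray(cam,px):
    p=ctrl.camera_params(cam); K=np.array(p["mtx"],float); R=np.array(p["rotation"]); o=np.array(p["origin"],float)
    d=np.array(p.get("distortion",p.get("dist",np.zeros(5))),float)
    u=cv2.undistortPoints(np.array([[px]],float),K,d)[0,0]
    return o,R@np.array([u[0],-u[1],-1.])
def at_z(cam,px,z):
    o,d=ray(cam,px); return o+d*(z-o[2])/d[2]
def proj(cam,P):
    p=ctrl.camera_params(cam); K=np.array(p["mtx"],float); R=np.array(p["rotation"]); o=np.array(p["origin"],float)
    c=R.T@(np.array(P,float)-o); v=K@np.array([c[0],-c[1],-c[2]]); return v[:2]/v[2]
def save(cam,name):
    im=ctrl.grab_frame(cam); cv2.imwrite(f"pics/{name}.png",im[:,:,::-1]); return im
E
python3 - <<'E'
from h import *
np.set_printoptions(precision=1,suppress=True)
for c in("top","side"):
    save(c,c+"0"); print(c,ctrl.camera_params(c))
    for n,z in dict(green_bottle_mid=51,white_bottle_mid=43,brown_bottle_mid=49,vial_mid=29,rack=0,tray=0,pan=30,upturned_tube_mid=52).items():
        for r in ctrl.landmark_of(c,n)[:3]: print(n,round(r["conf"],2),np.array(r["point"]),at_z(c,r["point"],z))
s=ctrl.get_state();print(s, ctrl.tip_extent)
E
```

```text
top {'mtx': array([[405.5,   0. , 316.9],
       [  0. , 405.5, 202.9],
       [  0. ,   0. ,   1. ]]), 'origin': array([416.1,   9.9, 996.9]), 'rotation': array([[-0. ,  1. , -0.2],
       [-1. , -0. , -0. ],
       [-0. ,  0.2,  1. ]])}
green_bottle_mid 0.85 [403.3 159.3] [ 681.8 -191.3   51. ]
green_bottle_mid 0.67 [394.6 198.1] [ 587.1 -166.8   51. ]
green_bottle_mid 0.59 [346.8 194.8] [595.8 -53.9  51. ]
white_bottle_mid 0.68 [305.5 198.4] [589.3  44.4  43. ]
white_bottle_mid 0.3 [348.2 191.1] [606.3 -57.9  43. ]
brown_bottle_mid 0.79 [326.6 216.1] [545.4  -5.5  49. ]
vial_mid 0.45 [322.1 192.8] [605.4   4.6  29. ]
rack 0.72 [326.9 209.7] [568.1  -7.2   0. ]
tray 0.69 [197.3 229.2] [521.5 313.7   0. ]
pan 0.86 [454.5 235.7] [ 499.  -309.6   30. ]
upturned_tube_mid 0.63 [473.9 190.1] [ 604.9 -354.9   52. ]
side {'mtx': array([[367.2,   0. , 320.3],
       [  0. , 367.2, 195.8],
       [  0. ,   0. ,   1. ]]), 'origin': array([422. , 828.4, 716.3]), 'rotation': array([[-1. ,  0.1, -0.2],
       [-0.2, -0.6,  0.8],
       [ 0. ,  0.8,  0.6]])}
green_bottle_mid 0.83 [333.7 165. ] [ 
[... 294 characters left out ...]
al_mid 0.2 [325.3 208. ] [571.7  26.8  29. ]
rack 0.74 [325.2 206. ] [580.2 -16.2   0. ]
tray 0.97 [317.4 295.3] [530.7 307.9   0. ]
pan 0.93 [364.3 150.1] [ 501.5 -321.6   30. ]
upturned_tube_mid 0.53 [340.1 137.2] [ 596.8 -353.6   52. ]
{'t': 0.9, 'q': array([-1.4,  0.4,  0. ,  1.6, -0. ,  1.2, -0. ]), 'dq': array([ 0.,  0., -0., -0.,  0.,  0., -0.]), 'joint_torque': array([ -0. , -43.3,   1. , -25. ,   0. ,   0. ,   0. ]), 'position': array([145.5, 633.5, 253.3]), 'tool_rot': array([[-1. ,  0.2, -0. ],
       [ 0.2,  1. ,  0. ],
       [ 0. ,  0. , -1. ]]), 'ft_force': array([-0.9, -0.6, -0.8]), 'torque': array([-0.1,  0. , -0. ]), 'grasp_force': 0.0, 'finger_gap': 85.22509358433024} 22.0
```

View pics/top0.png

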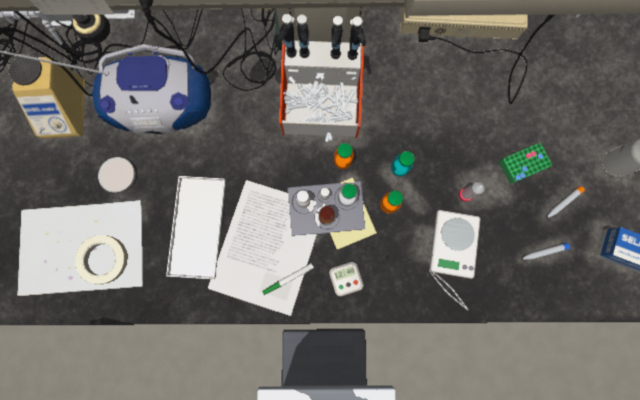

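View pics/side0.png

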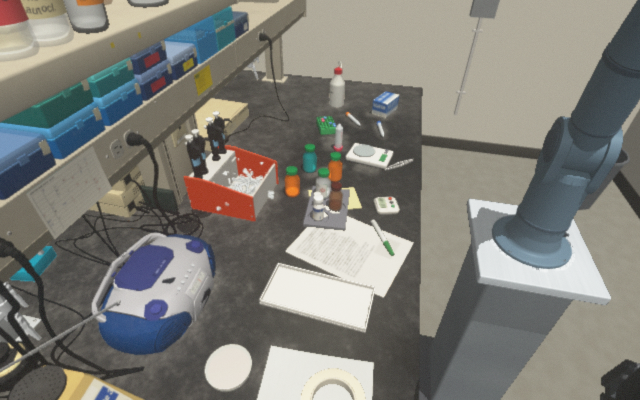

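The pictures show the white bottle in the left pocket at (303,198), brown in front at (327,214), green at the right at (348,193) and the vial at (325,193). The tray is on the left, the balance on the right, and the tube at (473,190). Next I zoom in on the rack corners and the tray.

```bash
python3 - <<'E'
from h import *
a=cv2.imread("pics/top0.png"); b=cv2.imread("pics/side0.png")
r=lambda im,x,y,w,h,s: cv2.resize(im[y:y+h,x:x+w],None,fx=s,fy=s,interpolation=cv2.INTER_CUBIC)
cv2.imwrite("pics/c1.png",r(a,280,165,100,75,8))
cv2.imwrite("pics/c3.png",np.vstack([r(a,160,170,80,115,5),][0:1]))
cv2.imwrite("pics/c4.png",r(b,295,165,66,66,8))
E
```

```text
(no output)
```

View pics/c1.png

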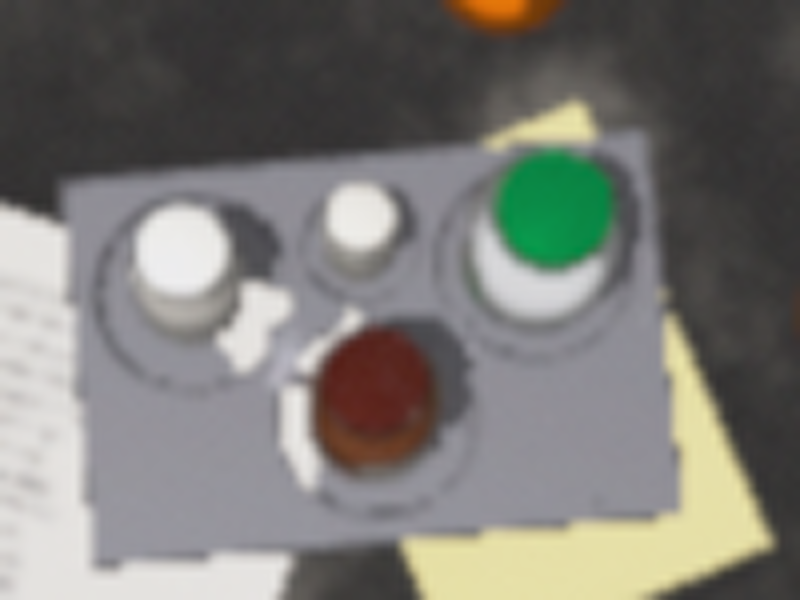

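View pics/c3.png

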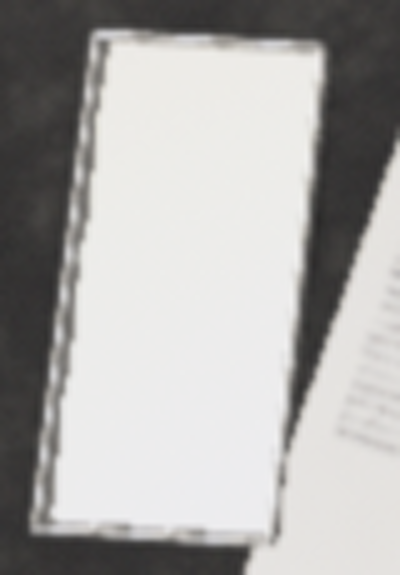

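View pics/c4.png

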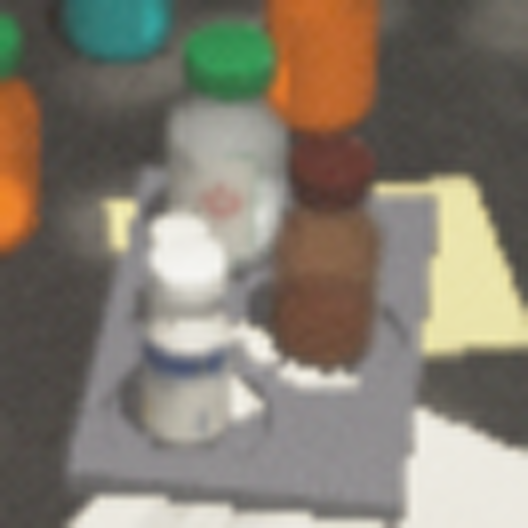

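Crop positions: rack top corners (60,182), (648,130), (680,512), (95,565); tray rim corners (93,30), (327,42), (275,542), (32,532); cap tops white (184,247), vial (362,215), green (556,208), brown (377,380). Converting them to world coordinates.

```bash
python3 - <<'E'
from h import *
np.set_printoptions(precision=1,suppress=True)
f=lambda p,s,o:(np.array(p)+.5)/s-.5+np.array(o)
def rect(ps,s,o,z,lx,ly,lab):
    P=np.array([at_z("top",f(p,s,o),z)[:2] for p in ps]) # BL,BR,FR,FL
    M=np.array([[lx,ly],[lx,-ly],[-lx,-ly],[-lx,ly]])/2
    c=P.mean(0);A=M.T@(P-c);th=np.arctan2(A[0,1]-A[1,0],A[0,0]+A[1,1])
    R=np.array([[np.cos(th),-np.sin(th)],[np.sin(th),np.cos(th)]])
    print(lab,c,"yaw",round(th,4),"res",(P-c-M@R.T).tolist() and np.round(P-c-M@R.T,1).tolist()); return c,R
c,R=rect([(60,182),(648,130),(680,512),(95,565)],8,(280,165),10,120,182,"rack")
for n,l in dict(brown=(-22,0),white=(22,53),green=(22,-53),vial=(32,0)).items(): print("pocket",n,c+R@l)
for n,p,z in [("white",(184,247),83),("vial",(362,215),54),("green",(556,208),99),("brown",(377,380),94)]: print("cap",n,at_z("top",f(p,8,(280,165)),z))
t,Rt=rect([(93,30),(327,42),(275,542),(32,532)],5,(160,170),14,246,116,"tray")
for d in(-72,0,72): print("slot",d,t+Rt@[d,0])
# side-view check: project rack/tray corners
for n,cc,RR,l,z in(("rack",c,R,(60,91),10),("tray",t,Rt,(123,58),14)):
  print(n,[proj("side",[*(cc+RR@(np.array(l)*k)),z]).round(1).tolist() for k in((1,1),(1,-1),(-1,-1),(-1,1))])
# pan
im=cv2.imread("pics/top0.png")[215:255,435:482]; cv2.imwrite("pics/c5.png",cv2.resize(im,None,fx=10,fy=10,interpolation=cv2.INTER_CUBIC))
print(np.round(ctrl.get_state()["tool_rot"],4).tolist(),ctrl.get_state()["q"])
E
```

```text
rack [571.5  -4.6] yaw 0.0818 res [[-0.3, 0.5], [0.0, -1.1], [0.3, 1.7], [0.0, -1.2]]
pocket brown [549.6  -6.4]
pocket white [589.1  50. ]
pocket green [597.8 -55.7]
pocket vial [603.4  -2. ]
cap white [588.9  49.7  83. ]
cap vial [603.7  -1.8  54. ]
cap green [596.4 -55.9  99. ]
cap brown [548.4  -5.1  94. ]
tray [528.2 312.9] yaw -0.0649 res [[-0.2, 0.4], [0.3, -1.1], [1.0, -0.2], [-1.2, 0.8]]
slot -72 [456.3 317.5]
slot 0 [528.2 312.9]
slot 72 [600.  308.2]
rack [[302.3, 224.6], [312.2, 186.4], [349.5, 190.0], [344.7, 229.1]]
tray [[258.6, 300.7], [277.5, 263.2], [375.0, 286.7], [365.9, 329.2]]
[[-0.9746, 0.2239, -0.0], [0.2239, 0.9746, 0.0], [0.0, 0.0, -1.0]] [-1.4  0.4  0.   1.6 -0.   1.2 -0. ]
```

View pics/c5.png

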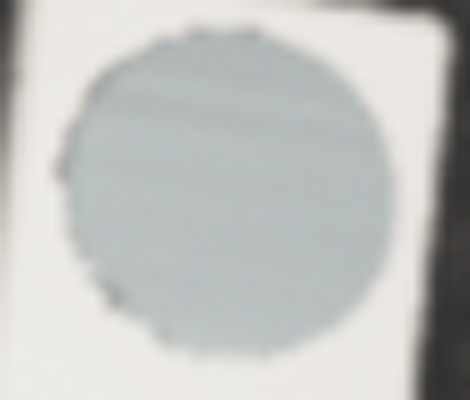

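Residuals are about 1 mm, and the caps agree with the pockets. The pan centre is at pixel (457.5,233.7), about (504,-317). I start towards brown, closing along world y.

Call:
arm_command([
  {"wz":-0.113},
  {"wz":-0.113},
  {"x":-2.88,"y":-4.56},
  {"x":-2.88,"y":-4.56},
  {"x":-2.88,"y":-4.56},
  {"x":-2.88,"y":-4.56},
  {"x":-2.88,"y":-4.56},
  {"x":-2.88,"y":-4.56},
], fingers=0.6, force=40)

```text
invalid input
```

Call:
arm_command([
  {"x":-2.88,"y":-4.56},
  {"x":-2.88,"y":-4.56},
  {"x":-2.88,"y":-4.56},
  {"x":-2.88,"y":-4.56},
  {"x":-2.88,"y":-4.56},
  {"x":-2.88,"y":-4.56},
  {"x":-2.88,"y":-4.56},
  {"x":-2.88,"y":-4.56},
])

```text
invalid input
```

```bash
cat > st.py <<'E'
import sys
from h import *
# st.py X Y Z : remaining shift in tool cm to TCP target
s=ctrl.get_state();p=np.array(s["position"]);R=np.array(s["tool_rot"])
np.set_printoptions(precision=3,suppress=True)
print("t",round(s["t"],2),"p",p.round(1),"yawY",round(np.degrees(np.arctan2(R[1,1],R[0,1])),2),"tilt",R[:2,2],"q",np.array(s["q"]).round(2),"gap",round(s["finger_gap"],1),"F",np.array(s["ft_force"]).round(1),round(s["grasp_force"],1))
if len(sys.argv)>3: print("d cm",(R.T@(np.array(list(map(float,sys.argv[1:4])))-p)/10).round(2))
E
python3 st.py 549 -5.7 53; python3 -c "
from h import *
print(at_z('top',(457.45,233.65),30))"
```

```text
t 0.9 p [145.5 633.5 253.3] yawY 77.06 tilt [-0.  0.] q [-1.44  0.38  0.04  1.6  -0.02  1.16 -0.05] gap 85.2 F [-0.9 -0.6 -0.8] 0.0
d cm [-53.63 -53.27  20.03]
[ 503.85175426 -316.93748281   30.        ]
```

Call:
arm_command([
  {"x":0,"y":0,"z":0,"wx":0,"wy":0,"wz":-0.113},
  {"x":0,"y":0,"z":0,"wx":0,"wy":0,"wz":-0.113},
  {"x":-2.88,"y":-4.56,"z":0,"wx":0,"wy":0,"wz":0},
  {"x":-2.88,"y":-4.56,"z":0,"wx":0,"wy":0,"wz":0},
  {"x":-2.88,"y":-4.56,"z":0,"wx":0,"wy":0,"wz":0},
  {"x":-2.88,"y":-4.56,"z":0,"wx":0,"wy":0,"wz":0},
  {"x":-2.88,"y":-4.56,"z":0,"wx":0,"wy":0,"wz":0},
  {"x":-2.88,"y":-4.56,"z":0,"wx":0,"wy":0,"wz":0},
], fingers=0.6, force=40)

```text
t: 1.9
position: [319.3, 358.4, 253.7]
tool_rot: [[-1.0, -0.0, 0.001], [-0.0, 1.0, 0.001], [-0.001, 0.001, -1.0]]
ft_force: [0.1, 0.5, -0.1]
finger_gap: 68.3
grasp_force: 0.0
```

Call:
arm_command([
  {"x":-2.87,"y":-4.55,"z":1.2,"wx":0,"wy":0,"wz":0},
  {"x":-2.87,"y":-4.55,"z":1.2,"wx":0,"wy":0,"wz":0},
  {"x":-2.87,"y":-4.55,"z":1.2,"wx":0,"wy":0,"wz":0},
  {"x":-2.87,"y":-4.55,"z":1.2,"wx":0,"wy":0,"wz":0},
  {"x":-2.87,"y":-4.55,"z":1.2,"wx":0,"wy":0,"wz":0},
  {"x":-2.87,"y":-4.55,"z":1.2,"wx":0,"wy":0,"wz":0},
  {"x":-2.87,"y":-4.55,"z":1.2,"wx":0,"wy":0,"wz":0},
  {"x":-2.87,"y":-4.55,"z":1.2,"wx":0,"wy":0,"wz":0},
])

```text
t: 2.9
position: [549.2, -5.1, 157.3]
tool_rot: [[-1.0, -0.001, 0.001], [-0.001, 1.0, 0.001], [-0.001, 0.001, -1.0]]
ft_force: [0.5, 0.2, 0.4]
finger_gap: 68.6
grasp_force: 0.0
```

```bash
python3 st.py 549 -5.7 53
```

```text
t 2.9 p [549.2  -5.1 157.3] yawY 90.05 tilt [0.001 0.001] q [-0.51  0.33  0.52  1.95 -0.21  0.91  1.68] gap 68.6 F [0.5 0.2 0.4] 0.0
d cm [ 0.03 -0.07 10.43]
```

Call:
arm_command([
  {"x":0.03,"y":-0.06,"z":2,"wx":0,"wy":0,"wz":0},
  {"x":0,"y":0,"z":2,"wx":0,"wy":0,"wz":0},
  {"x":0,"y":0,"z":2,"wx":0,"wy":0,"wz":0},
  {"x":0,"y":0,"z":1.6,"wx":0,"wy":0,"wz":0},
  {"x":0,"y":0,"z":1.2,"wx":0,"wy":0,"wz":0},
  {"x":0,"y":0,"z":0.9,"wx":0,"wy":0,"wz":0},
  {"x":0,"y":0,"z":0.5,"wx":0,"wy":0,"wz":0},
  {"x":0,"y":0,"z":0,"wx":0,"wy":0,"wz":0},
])

```text
t: 3.9
position: [547.7, -4.6, 55.2]
tool_rot: [[-1.0, -0.0, -0.0], [-0.0, 1.0, -0.0], [0.0, -0.0, -1.0]]
ft_force: [0.2, -0.0, 0.5]
finger_gap: 68.5
grasp_force: 0.0
```

Call:
arm_command([
  {"x":0,"y":0,"z":0,"wx":0,"wy":0,"wz":0},
  {"x":0,"y":0,"z":0,"wx":0,"wy":0,"wz":0},
  {"x":0,"y":0,"z":0,"wx":0,"wy":0,"wz":0},
  {"x":0,"y":0,"z":0,"wx":0,"wy":0,"wz":0},
  {"x":0,"y":0,"z":0,"wx":0,"wy":0,"wz":0},
  {"x":0,"y":0,"z":0,"wx":0,"wy":0,"wz":0},
  {"x":0,"y":0,"z":0,"wx":0,"wy":0,"wz":0},
  {"x":0,"y":0,"z":0,"wx":0,"wy":0,"wz":0},
], fingers=-1, force=40)

```text
t: 4.9
position: [548.5, -4.6, 56.1]
tool_rot: [[-1.0, -0.0, 0.001], [-0.0, 1.0, 0.0], [-0.001, 0.0, -1.0]]
ft_force: [-1.3, 0.1, 5.9]
finger_gap: 38.7
grasp_force: 40.9
```

Call:
arm_command([
  {"x":0,"y":0,"z":-3,"wx":0,"wy":0,"wz":0},
  {"x":0,"y":0,"z":-4,"wx":0,"wy":0,"wz":0},
  {"x":0,"y":0,"z":-3,"wx":0,"wy":0,"wz":0},
  {"x":1.15,"y":4,"z":0,"wx":0,"wy":0,"wz":0},
  {"x":1.15,"y":4,"z":0,"wx":0,"wy":0,"wz":0},
  {"x":1.15,"y":4,"z":0,"wx":0,"wy":0,"wz":0},
  {"x":1.15,"y":4,"z":0,"wx":0,"wy":0,"wz":0},
  {"x":1.15,"y":4,"z":0,"wx":0,"wy":0,"wz":0},
])

```text
t: 5.9
position: [488.8, 196.2, 154.3]
tool_rot: [[-1.0, -0.0, -0.002], [-0.0, 1.0, -0.001], [0.002, -0.001, -1.0]]
ft_force: [1.5, 0.5, -1.9]
finger_gap: 38.8
grasp_force: 40.9
```

```bash
python3 st.py 456 317.5 56
```

```text
t 5.9 p [488.8 196.2 154.3] yawY 90.02 tilt [-0.002 -0.001] q [-0.84  0.28  0.43  2.   -0.15  0.89  1.25] gap 38.8 F [ 1.5  0.5 -1.9] 40.9
d cm [ 3.26 12.14  9.82]
```

Call:
arm_command([
  {"x":1.1,"y":4,"z":0,"wx":0,"wy":0,"wz":0},
  {"x":1.1,"y":4,"z":0,"wx":0,"wy":0,"wz":0},
  {"x":1.2,"y":4,"z":0,"wx":0,"wy":0,"wz":0},
  {"x":0,"y":0,"z":2.5,"wx":0,"wy":0,"wz":0},
  {"x":0,"y":0,"z":2.5,"wx":0,"wy":0,"wz":0},
  {"x":0,"y":0,"z":2,"wx":0,"wy":0,"wz":0},
  {"x":0,"y":0,"z":1,"wx":0,"wy":0,"wz":0},
  {"x":0,"y":0,"z":0,"wx":0,"wy":0,"wz":0},
])

```text
t: 6.9
position: [455.3, 314.7, 74.2]
tool_rot: [[-1.0, -0.0, -0.002], [-0.0, 1.0, -0.002], [0.002, -0.002, -1.0]]
ft_force: [-0.3, -0.3, -1.1]
finger_gap: 38.8
grasp_force: 40.9
```

```bash
python3 st.py 456 317.5 55.5
```

```text
t 6.9 p [455.3 314.7  74.2] yawY 90.01 tilt [-0.002 -0.002] q [-0.97  0.45  0.34  1.97 -0.21  0.76  1.07] gap 38.8 F [-0.3 -0.3 -1.1] 40.9
d cm [-0.07  0.28  1.87]
```

Call:
arm_command([
  {"x":0,"y":0.2,"z":0.6,"wx":0,"wy":0,"wz":0},
  {"x":0,"y":0,"z":0.5,"wx":0,"wy":0,"wz":0},
  {"x":0,"y":0,"z":0.4,"wx":0,"wy":0,"wz":0},
  {"x":0,"y":0,"z":0.2,"wx":0,"wy":0,"wz":0},
  {"x":0,"y":0,"z":0.15,"wx":0,"wy":0,"wz":0},
  {"x":0,"y":0,"z":0,"wx":0,"wy":0,"wz":0},
  {"x":0,"y":0,"z":0,"wx":0,"wy":0,"wz":0},
  {"x":0,"y":0,"z":0,"wx":0,"wy":0,"wz":0},
])

```text
t: 7.9
position: [456.3, 317.5, 56.9]
tool_rot: [[-1.0, -0.0, 0.0], [-0.0, 1.0, 0.0], [-0.0, 0.0, -1.0]]
ft_force: [0.8, 0.8, -1.5]
finger_gap: 38.7
grasp_force: 40.9
```

Call:
arm_command([
  {"x":0,"y":0,"z":0.1,"wx":0,"wy":0,"wz":0},
  {"x":0,"y":0,"z":0.1,"wx":0,"wy":0,"wz":0},
  {"x":0,"y":0,"z":0,"wx":0,"wy":0,"wz":0},
  {"x":0,"y":0,"z":0,"wx":0,"wy":0,"wz":0},
  {"x":0,"y":0,"z":0,"wx":0,"wy":0,"wz":0},
  {"x":0,"y":0,"z":0,"wx":0,"wy":0,"wz":0},
  {"x":0,"y":0,"z":0,"wx":0,"wy":0,"wz":0},
  {"x":0,"y":0,"z":0,"wx":0,"wy":0,"wz":0},
])

```text
t: 8.9
position: [456.2, 317.4, 55.1]
tool_rot: [[-1.0, -0.0, -0.0], [-0.0, 1.0, 0.0], [0.0, 0.0, -1.0]]
ft_force: [-2.0, -1.3, 4.6]
finger_gap: 38.6
grasp_force: 41.6
```

Call:
arm_command([
  {"x":0,"y":0,"z":0,"wx":0,"wy":0,"wz":0},
  {"x":0,"y":0,"z":0,"wx":0,"wy":0,"wz":0},
  {"x":0,"y":0,"z":0,"wx":0,"wy":0,"wz":0},
  {"x":0,"y":0,"z":0,"wx":0,"wy":0,"wz":0},
  {"x":0,"y":0,"z":0,"wx":0,"wy":0,"wz":0},
  {"x":0,"y":0,"z":-3,"wx":0,"wy":0,"wz":0},
  {"x":0,"y":0,"z":-4,"wx":0,"wy":0,"wz":0},
  {"x":0,"y":0,"z":-4,"wx":0,"wy":0,"wz":0},
], fingers=0.6)

```text
t: 9.9
position: [456.0, 317.2, 165.7]
tool_rot: [[-1.0, -0.0, -0.0], [-0.0, 1.0, -0.001], [0.0, -0.001, -1.0]]
ft_force: [-0.0, 1.4, 0.4]
finger_gap: 68.0
grasp_force: 0.0
```

```bash
python3 st.py 589 50 150
```

```text
t 9.9 p [456.  317.2 165.7] yawY 90.01 tilt [-0.    -0.001] q [-1.01  0.32  0.38  1.92 -0.15  0.93  1.01] gap 68.0 F [-0.   1.4  0.4] 0.0
d cm [-13.3  -26.72   1.57]
```

Call:
arm_command([
  {"x":-2.22,"y":-4.45,"z":0.1,"wx":0,"wy":0,"wz":0},
  {"x":-2.22,"y":-4.45,"z":0.1,"wx":0,"wy":0,"wz":0},
  {"x":-2.22,"y":-4.45,"z":0.1,"wx":0,"wy":0,"wz":0},
  {"x":-2.22,"y":-4.45,"z":0.1,"wx":0,"wy":0,"wz":0},
  {"x":-2.22,"y":-4.45,"z":0.1,"wx":0,"wy":0,"wz":0},
  {"x":-2.22,"y":-4.45,"z":0.1,"wx":0,"wy":0,"wz":0},
  {"x":0,"y":0,"z":0,"wx":0,"wy":0,"wz":0.18},
  {"x":0,"y":0,"z":0,"wx":0,"wy":0,"wz":0.18},
])

```text
t: 10.9
position: [589.7, 48.8, 158.7]
tool_rot: [[-0.933, 0.36, 0.0], [0.36, 0.933, -0.0], [-0.0, -0.0, -1.0]]
ft_force: [-0.3, -0.5, -0.7]
finger_gap: 68.4
grasp_force: 0.0
```

Call:
arm_command([
  {"x":0,"y":0,"z":0,"wx":0,"wy":0,"wz":0.173},
  {"x":0,"y":0,"z":0,"wx":0,"wy":0,"wz":0.173},
  {"x":0,"y":0,"z":0,"wx":0,"wy":0,"wz":0.173},
  {"x":0,"y":0,"z":0,"wx":0,"wy":0,"wz":0.173},
  {"x":0,"y":0,"z":0,"wx":0,"wy":0,"wz":0.173},
  {"x":0,"y":0,"z":0,"wx":0,"wy":0,"wz":0.173},
  {"x":0,"y":0,"z":0,"wx":0,"wy":0,"wz":0.173},
  {"x":0,"y":0,"z":0,"wx":0,"wy":0,"wz":0},
])

```text
t: 11.9
position: [589.3, 50.6, 158.5]
tool_rot: [[-0.002, 1.0, -0.0], [1.0, 0.002, -0.001], [-0.001, -0.0, -1.0]]
ft_force: [-0.4, -0.0, 0.3]
finger_gap: 68.3
grasp_force: 0.0
```

```bash
python3 st.py 589 50 46; python3 - <<'E'
from h import *
im=save("top","t1"); cv2.imwrite("pics/t1c.png",cv2.resize(im[165:285,160:400],None,fx=3,fy=3)[:,:,::-1])
E
```

```text
t 11.9 p [589.3  50.6 158.5] yawY 0.14 tilt [-0.    -0.001] q [-0.81  0.49  0.83  1.85 -0.43  0.99  0.21] gap 68.3 F [-0.4 -0.   0.3] 0.0
d cm [-0.06 -0.03 11.25]
```

View pics/t1c.png

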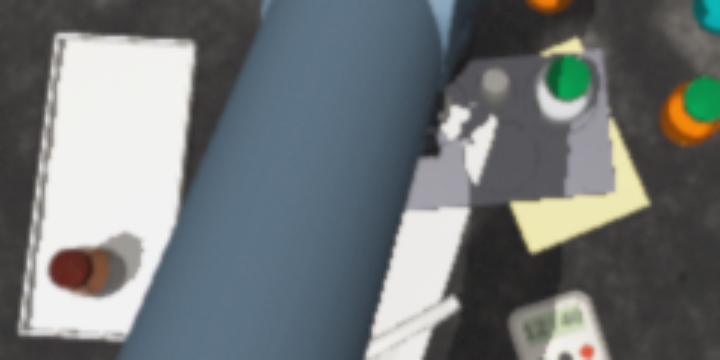

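Brown is standing upright at the front end of the tray, and the vial and green are untouched. Descending on white.

Call:
arm_command([
  {"x":-0.05,"y":0,"z":2.2,"wx":0,"wy":0,"wz":0},
  {"x":0,"y":0,"z":2.2,"wx":0,"wy":0,"wz":0},
  {"x":0,"y":0,"z":2,"wx":0,"wy":0,"wz":0},
  {"x":0,"y":0,"z":2,"wx":0,"wy":0,"wz":0},
  {"x":0,"y":0,"z":1.3,"wx":0,"wy":0,"wz":0},
  {"x":0,"y":0,"z":1,"wx":0,"wy":0,"wz":0},
  {"x":0,"y":0,"z":0.5,"wx":0,"wy":0,"wz":0},
  {"x":0,"y":0,"z":0,"wx":0,"wy":0,"wz":0},
])

```text
t: 12.95
position: [589.6, 49.9, 46.8]
tool_rot: [[-0.0, 1.0, 0.0], [1.0, 0.0, -0.0], [-0.0, 0.0, -1.0]]
ft_force: [-0.2, 0.7, 0.3]
finger_gap: 68.4
grasp_force: 0.0
```

Call:
arm_command([
  {"x":0,"y":0,"z":0,"wx":0,"wy":0,"wz":0},
  {"x":0,"y":0,"z":0,"wx":0,"wy":0,"wz":0},
  {"x":0,"y":0,"z":0,"wx":0,"wy":0,"wz":0},
  {"x":0,"y":0,"z":0,"wx":0,"wy":0,"wz":0},
  {"x":0,"y":0,"z":0,"wx":0,"wy":0,"wz":0},
  {"x":0,"y":0,"z":0,"wx":0,"wy":0,"wz":0},
  {"x":0,"y":0,"z":0,"wx":0,"wy":0,"wz":0},
  {"x":0,"y":0,"z":0,"wx":0,"wy":0,"wz":0},
], fingers=-1, force=40)

```text
t: 13.95
position: [590.0, 50.0, 47.5]
tool_rot: [[0.0, 1.0, 0.001], [1.0, -0.0, 0.001], [0.001, 0.001, -1.0]]
ft_force: [-0.9, -0.5, 6.0]
finger_gap: 31.1
grasp_force: 40.3
```

Call:
arm_command([
  {"x":0,"y":0,"z":-3,"wx":0,"wy":0,"wz":0},
  {"x":0,"y":0,"z":-4,"wx":0,"wy":0,"wz":0},
  {"x":0,"y":0,"z":-4,"wx":0,"wy":0,"wz":0},
  {"x":5.26,"y":-1.24,"z":0,"wx":0,"wy":0,"wz":0},
  {"x":5.26,"y":-1.24,"z":0,"wx":0,"wy":0,"wz":0},
  {"x":5.26,"y":-1.24,"z":0,"wx":0,"wy":0,"wz":0},
  {"x":5.26,"y":-1.24,"z":0,"wx":0,"wy":0,"wz":0},
  {"x":5.26,"y":-1.24,"z":0,"wx":0,"wy":0,"wz":0},
])

```text
t: 14.95
position: [526.2, 314.3, 155.9]
tool_rot: [[-0.0, 1.0, -0.001], [1.0, 0.0, -0.001], [-0.001, -0.001, -1.0]]
ft_force: [0.5, 0.5, -1.4]
finger_gap: 31.4
grasp_force: 40.1
```

Call:
arm_command([
  {"x":0,"y":0,"z":0,"wx":0,"wy":0,"wz":-0.18},
  {"x":0,"y":0,"z":0,"wx":0,"wy":0,"wz":-0.18},
  {"x":0,"y":0,"z":0,"wx":0,"wy":0,"wz":-0.18},
  {"x":0,"y":0,"z":0,"wx":0,"wy":0,"wz":-0.18},
  {"x":0,"y":0,"z":0,"wx":0,"wy":0,"wz":-0.18},
  {"x":0,"y":0,"z":0,"wx":0,"wy":0,"wz":-0.18},
  {"x":0,"y":0,"z":0,"wx":0,"wy":0,"wz":-0.18},
  {"x":0,"y":0,"z":0,"wx":0,"wy":0,"wz":-0.18},
])

```text
t: 15.95
position: [526.6, 312.4, 155.6]
tool_rot: [[-0.992, 0.125, -0.001], [0.125, 0.992, -0.001], [0.001, -0.001, -1.0]]
ft_force: [-0.0, -0.3, -1.2]
finger_gap: 31.4
grasp_force: 40.1
```

```bash
python3 st.py 528 313 46
```

```text
t 15.95 p [526.6 312.4 155.6] yawY 82.84 tilt [-0.001 -0.001] q [-0.98  0.45  0.47  1.79 -0.24  0.96  1.04] gap 31.4 F [-0.  -0.3 -1.2] 40.1
d cm [-0.14  0.09 10.96]
```

Call:
arm_command([
  {"x":-0.1,"y":0.05,"z":0,"wx":0,"wy":0,"wz":-0.13},
  {"x":0,"y":0,"z":2.3,"wx":0,"wy":0,"wz":0},
  {"x":0,"y":0,"z":2.4,"wx":0,"wy":0,"wz":0},
  {"x":0,"y":0,"z":2.3,"wx":0,"wy":0,"wz":0},
  {"x":0,"y":0,"z":1.6,"wx":0,"wy":0,"wz":0},
  {"x":0,"y":0,"z":1.2,"wx":0,"wy":0,"wz":0},
  {"x":0,"y":0,"z":0.7,"wx":0,"wy":0,"wz":0},
  {"x":0,"y":0,"z":0.2,"wx":0,"wy":0,"wz":0},
])

```text
t: 16.95
position: [528.6, 313.3, 49.6]
tool_rot: [[-1.0, 0.001, 0.0], [0.001, 1.0, 0.0], [-0.0, 0.0, -1.0]]
ft_force: [0.5, -0.1, -1.1]
finger_gap: 31.2
grasp_force: 40.1
```

Call:
arm_command([
  {"x":0,"y":0,"z":0.1,"wx":0,"wy":0,"wz":0},
  {"x":0,"y":0,"z":0.1,"wx":0,"wy":0,"wz":0},
  {"x":0,"y":0,"z":0,"wx":0,"wy":0,"wz":0},
  {"x":0,"y":0,"z":0,"wx":0,"wy":0,"wz":0},
  {"x":0,"y":0,"z":0,"wx":0,"wy":0,"wz":0},
  {"x":0,"y":0,"z":0,"wx":0,"wy":0,"wz":0},
  {"x":0,"y":0,"z":0,"wx":0,"wy":0,"wz":0},
  {"x":0,"y":0,"z":0,"wx":0,"wy":0,"wz":0},
])

```text
t: 17.95
position: [528.5, 313.3, 47.8]
tool_rot: [[-1.0, 0.001, -0.0], [0.001, 1.0, -0.0], [0.0, -0.0, -1.0]]
ft_force: [0.0, 0.9, -1.0]
finger_gap: 31.3
grasp_force: 40.1
```

Call:
arm_command([
  {"x":0,"y":0,"z":0.1,"wx":0,"wy":0,"wz":0},
  {"x":0,"y":0,"z":0.08,"wx":0,"wy":0,"wz":0},
  {"x":0,"y":0,"z":0,"wx":0,"wy":0,"wz":0},
  {"x":0,"y":0,"z":0,"wx":0,"wy":0,"wz":0},
  {"x":0,"y":0,"z":0,"wx":0,"wy":0,"wz":0},
  {"x":0,"y":0,"z":0,"wx":0,"wy":0,"wz":0},
  {"x":0,"y":0,"z":0,"wx":0,"wy":0,"wz":0},
  {"x":0,"y":0,"z":0,"wx":0,"wy":0,"wz":0},
])

```text
t: 18.95
position: [528.6, 313.3, 46.5]
tool_rot: [[-1.0, 0.001, -0.0], [0.001, 1.0, 0.0], [0.0, 0.0, -1.0]]
ft_force: [-1.4, -0.4, 5.7]
finger_gap: 31.4
grasp_force: 40.7
```

Call:
arm_command([
  {"x":0,"y":0,"z":0,"wx":0,"wy":0,"wz":0},
  {"x":0,"y":0,"z":0,"wx":0,"wy":0,"wz":0},
  {"x":0,"y":0,"z":0,"wx":0,"wy":0,"wz":0},
  {"x":0,"y":0,"z":0,"wx":0,"wy":0,"wz":0},
  {"x":0,"y":0,"z":0,"wx":0,"wy":0,"wz":0},
  {"x":0,"y":0,"z":-3,"wx":0,"wy":0,"wz":0},
  {"x":0,"y":0,"z":-4,"wx":0,"wy":0,"wz":0},
  {"x":0,"y":0,"z":-5,"wx":0,"wy":0,"wz":0},
], fingers=0.6)

```text
t: 19.95
position: [527.5, 312.8, 166.0]
tool_rot: [[-1.0, 0.001, -0.002], [0.001, 1.0, -0.002], [0.002, -0.002, -1.0]]
ft_force: [0.2, -0.6, 0.4]
finger_gap: 68.2
grasp_force: 0.0
```

```bash
python3 st.py 597 -55.8 160
```

```text
t 19.95 p [527.5 312.8 166. ] yawY 89.96 tilt [-0.002 -0.002] q [-0.96  0.43  0.45  1.78 -0.22  0.98  1.15] gap 68.2 F [ 0.2 -0.6  0.4] 0.0
d cm [ -6.97 -36.85   0.65]
```

Call:
arm_command([
  {"x":-0.99,"y":-5.27,"z":0,"wx":0,"wy":0,"wz":0},
  {"x":-0.99,"y":-5.27,"z":0,"wx":0,"wy":0,"wz":0},
  {"x":-0.99,"y":-5.27,"z":0,"wx":0,"wy":0,"wz":0},
  {"x":-0.99,"y":-5.27,"z":0,"wx":0,"wy":0,"wz":0},
  {"x":-0.99,"y":-5.27,"z":0,"wx":0,"wy":0,"wz":0},
  {"x":-0.99,"y":-5.27,"z":0,"wx":0,"wy":0,"wz":0},
  {"x":-0.99,"y":-5.27,"z":0,"wx":0,"wy":0,"wz":0},
  {"x":0,"y":0,"z":0,"wx":0,"wy":0,"wz":0.18},
])

```text
t: 20.95
position: [597.3, -64.5, 166.9]
tool_rot: [[-0.981, 0.196, 0.002], [0.196, 0.981, -0.004], [-0.003, -0.004, -1.0]]
ft_force: [-0.8, 0.4, -1.3]
finger_gap: 68.3
grasp_force: 0.0
```

Call:
arm_command([
  {"x":0,"y":0,"z":0,"wx":0,"wy":0,"wz":0.174},
  {"x":0,"y":0,"z":0,"wx":0,"wy":0,"wz":0.174},
  {"x":0,"y":0,"z":0,"wx":0,"wy":0,"wz":0.174},
  {"x":0,"y":0,"z":0,"wx":0,"wy":0,"wz":0.174},
  {"x":0,"y":0,"z":0,"wx":0,"wy":0,"wz":0.174},
  {"x":0,"y":0,"z":0,"wx":0,"wy":0,"wz":0.174},
  {"x":0,"y":0,"z":0,"wx":0,"wy":0,"wz":0.174},
  {"x":0,"y":0,"z":0,"wx":0,"wy":0,"wz":0.174},
])

```text
t: 21.95
position: [597.5, -55.5, 166.0]
tool_rot: [[0.008, 1.0, 0.0], [1.0, -0.008, 0.0], [0.0, 0.0, -1.0]]
ft_force: [-0.4, -0.7, 0.7]
finger_gap: 68.5
grasp_force: 0.0
```

```bash
python3 st.py 597 -55.8 54
```

```text
t 21.95 p [597.5 -55.5 166. ] yawY -0.43 tilt [0. 0.] q [-0.69  0.53  0.91  1.83 -0.49  1.02  0.42] gap 68.5 F [-0.4 -0.7  0.7] 0.0
d cm [-0.03 -0.05 11.2 ]
```

Call:
arm_command([
  {"x":0,"y":0,"z":2.2,"wx":0,"wy":0,"wz":0},
  {"x":0,"y":0,"z":2.2,"wx":0,"wy":0,"wz":0},
  {"x":0,"y":0,"z":2,"wx":0,"wy":0,"wz":0},
  {"x":0,"y":0,"z":2,"wx":0,"wy":0,"wz":0},
  {"x":0,"y":0,"z":1.2,"wx":0,"wy":0,"wz":0},
  {"x":0,"y":0,"z":1,"wx":0,"wy":0,"wz":0},
  {"x":0,"y":0,"z":0.4,"wx":0,"wy":0,"wz":0},
  {"x":0,"y":0,"z":0,"wx":0,"wy":0,"wz":0},
])

```text
t: 22.95
position: [597.7, -55.7, 56.1]
tool_rot: [[0.002, 1.0, 0.0], [1.0, -0.002, -0.0], [-0.0, 0.0, -1.0]]
ft_force: [-0.3, 0.1, 0.1]
finger_gap: 68.0
grasp_force: 0.0
```

Call:
arm_command([
  {"x":0,"y":0,"z":0,"wx":0,"wy":0,"wz":0},
  {"x":0,"y":0,"z":0,"wx":0,"wy":0,"wz":0},
  {"x":0,"y":0,"z":0,"wx":0,"wy":0,"wz":0},
  {"x":0,"y":0,"z":0,"wx":0,"wy":0,"wz":0},
  {"x":0,"y":0,"z":0,"wx":0,"wy":0,"wz":0},
  {"x":0,"y":0,"z":0,"wx":0,"wy":0,"wz":0},
  {"x":0,"y":0,"z":0,"wx":0,"wy":0,"wz":0},
  {"x":0,"y":0,"z":0,"wx":0,"wy":0,"wz":0},
], fingers=-1, force=40)

```text
t: 23.95
position: [598.2, -55.8, 56.9]
tool_rot: [[0.002, 1.0, 0.001], [1.0, -0.002, 0.0], [0.0, 0.001, -1.0]]
ft_force: [-2.1, 0.7, 6.0]
finger_gap: 44.0
grasp_force: 41.6
```

Call:
arm_command([
  {"x":0,"y":0,"z":-3,"wx":0,"wy":0,"wz":0},
  {"x":0,"y":0,"z":-4,"wx":0,"wy":0,"wz":0},
  {"x":0,"y":0,"z":-4,"wx":0,"wy":0,"wz":0},
  {"x":5.2,"y":0,"z":0,"wx":0,"wy":0,"wz":0},
  {"x":5.2,"y":0,"z":0,"wx":0,"wy":0,"wz":0},
  {"x":5.2,"y":0,"z":0,"wx":0,"wy":0,"wz":0},
  {"x":5.2,"y":0,"z":0,"wx":0,"wy":0,"wz":0},
  {"x":5.2,"y":0.1,"z":0,"wx":0,"wy":0,"wz":0},
])

```text
t: 24.95
position: [597.7, 206.0, 164.7]
tool_rot: [[0.002, 1.0, -0.002], [1.0, -0.002, -0.001], [-0.001, -0.002, -1.0]]
ft_force: [0.4, -0.5, -2.8]
finger_gap: 43.9
grasp_force: 42.1
```

Call:
arm_command([
  {"x":5.2,"y":0.1,"z":0,"wx":0,"wy":0,"wz":0},
  {"x":5.2,"y":0.1,"z":0,"wx":0,"wy":0,"wz":0},
  {"x":0,"y":0,"z":0,"wx":0,"wy":0,"wz":-0.18},
  {"x":0,"y":0,"z":0,"wx":0,"wy":0,"wz":-0.18},
  {"x":0,"y":0,"z":0,"wx":0,"wy":0,"wz":-0.18},
  {"x":0,"y":0,"z":0,"wx":0,"wy":0,"wz":-0.18},
  {"x":0,"y":0,"z":0,"wx":0,"wy":0,"wz":-0.18},
  {"x":0,"y":0,"z":0,"wx":0,"wy":0,"wz":-0.18},
])

```text
t: 25.95
position: [600.0, 307.9, 164.2]
tool_rot: [[-0.884, 0.468, -0.002], [0.468, 0.884, -0.001], [0.001, -0.002, -1.0]]
ft_force: [-0.7, 0.2, -2.4]
finger_gap: 44.3
grasp_force: 42.1
```

```bash
python3 st.py 600 308.2 55.5
```

```text
t 25.95 p [600.  307.9 164.2] yawY 62.11 tilt [-0.002 -0.001] q [-0.98  0.58  0.61  1.63 -0.37  1.05  0.82] gap 44.3 F [-0.7  0.2 -2.4] 42.1
d cm [-0.    0.05 10.87]
```

Call:
arm_command([
  {"x":0,"y":0,"z":0,"wx":0,"wy":0,"wz":-0.163},
  {"x":0,"y":0,"z":0,"wx":0,"wy":0,"wz":-0.163},
  {"x":0,"y":0,"z":0.8,"wx":0,"wy":0,"wz":-0.162},
  {"x":0,"y":0,"z":2.4,"wx":0,"wy":0,"wz":0},
  {"x":0,"y":0,"z":2.4,"wx":0,"wy":0,"wz":0},
  {"x":0,"y":0,"z":2,"wx":0,"wy":0,"wz":0},
  {"x":0,"y":0,"z":1.4,"wx":0,"wy":0,"wz":0},
  {"x":0,"y":0,"z":0.9,"wx":0,"wy":0,"wz":0},
])

```text
t: 26.95
position: [600.9, 308.2, 65.8]
tool_rot: [[-1.0, 0.005, -0.001], [0.005, 1.0, -0.001], [0.001, -0.001, -1.0]]
ft_force: [0.0, -0.7, -1.6]
finger_gap: 44.2
grasp_force: 42.1
```

Call:
arm_command([
  {"x":0,"y":0,"z":0.4,"wx":0,"wy":0,"wz":0},
  {"x":0,"y":0,"z":0.3,"wx":0,"wy":0,"wz":0},
  {"x":0,"y":0,"z":0.1,"wx":0,"wy":0,"wz":0},
  {"x":0,"y":0,"z":0.05,"wx":0,"wy":0,"wz":0},
  {"x":0,"y":0,"z":0,"wx":0,"wy":0,"wz":0},
  {"x":0,"y":0,"z":0,"wx":0,"wy":0,"wz":0},
  {"x":0,"y":0,"z":0,"wx":0,"wy":0,"wz":0},
  {"x":0,"y":0,"z":0,"wx":0,"wy":0,"wz":0},
])

```text
t: 27.95
position: [601.2, 308.3, 58.5]
tool_rot: [[-1.0, 0.005, 0.0], [0.005, 1.0, -0.0], [-0.0, -0.0, -1.0]]
ft_force: [-0.1, -0.6, -1.9]
finger_gap: 43.7
grasp_force: 42.1
```

Contact should come near 56, so I lower 3 mm more and then release.

Call:
arm_command([
  {"x":0,"y":0,"z":0.1,"wx":0,"wy":0,"wz":0},
  {"x":0,"y":0,"z":0.1,"wx":0,"wy":0,"wz":0},
  {"x":0,"y":0,"z":0.1,"wx":0,"wy":0,"wz":0},
  {"x":0,"y":0,"z":0,"wx":0,"wy":0,"wz":0},
  {"x":0,"y":0,"z":0,"wx":0,"wy":0,"wz":0},
  {"x":0,"y":0,"z":0,"wx":0,"wy":0,"wz":0},
  {"x":0,"y":0,"z":0,"wx":0,"wy":0,"wz":0},
  {"x":0,"y":0,"z":0,"wx":0,"wy":0,"wz":0},
])

```text
t: 28.95
position: [601.3, 308.3, 56.0]
tool_rot: [[-1.0, 0.005, -0.0], [0.005, 1.0, 0.0], [0.0, 0.0, -1.0]]
ft_force: [-3.0, -1.7, 5.3]
finger_gap: 43.9
grasp_force: 42.8
```

Call:
arm_command([
  {"x":0,"y":0,"z":0,"wx":0,"wy":0,"wz":0},
  {"x":0,"y":0,"z":0,"wx":0,"wy":0,"wz":0},
  {"x":0,"y":0,"z":0,"wx":0,"wy":0,"wz":0},
  {"x":0,"y":0,"z":0,"wx":0,"wy":0,"wz":0},
  {"x":0,"y":0,"z":0,"wx":0,"wy":0,"wz":0},
  {"x":0,"y":0,"z":-3,"wx":0,"wy":0,"wz":0},
  {"x":0,"y":0,"z":-4,"wx":0,"wy":0,"wz":0},
  {"x":0,"y":0,"z":-4,"wx":0,"wy":0,"wz":0},
], fingers=0.6)

```text
t: 29.95
position: [601.0, 308.2, 166.3]
tool_rot: [[-1.0, 0.005, -0.0], [0.005, 1.0, -0.0], [0.0, -0.0, -1.0]]
ft_force: [0.2, 0.1, 0.0]
finger_gap: 68.2
grasp_force: 0.0
```

```bash
python3 st.py 603.5 -2 120
```

```text
t 29.95 p [601.  308.2 166.3] yawY 89.72 tilt [-0. -0.] q [-0.9   0.55  0.5   1.62 -0.3   1.04  1.25] gap 68.2 F [0.2 0.1 0. ] 0.0
d cm [ -0.4  -31.02   4.64]
```

Call:
arm_command([
  {"x":-0.07,"y":-5.17,"z":0,"wx":0,"wy":0,"wz":0},
  {"x":-0.07,"y":-5.17,"z":0,"wx":0,"wy":0,"wz":0},
  {"x":-0.07,"y":-5.17,"z":0,"wx":0,"wy":0,"wz":0},
  {"x":-0.07,"y":-5.17,"z":0,"wx":0,"wy":0,"wz":0},
  {"x":-0.07,"y":-5.17,"z":0,"wx":0,"wy":0,"wz":0},
  {"x":-0.07,"y":-5.17,"z":0,"wx":0,"wy":0,"wz":0},
  {"x":0,"y":0,"z":2,"wx":0,"wy":0,"wz":0},
  {"x":0,"y":0,"z":2.5,"wx":0,"wy":0,"wz":0},
], fingers=0.1)

```text
t: 30.95
position: [604.7, -2.3, 120.5]
tool_rot: [[-1.0, 0.007, 0.002], [0.007, 1.0, 0.001], [-0.002, 0.001, -1.0]]
ft_force: [-0.2, 0.8, -0.7]
finger_gap: 47.1
grasp_force: 0.0
```

```bash
python3 st.py 603.5 -2 44; python3 - <<'E'
from h import *
print(ctrl.tip_extent)
im=save("top","t2"); s=save("side","s2")
r=lambda a:cv2.resize(a,None,fx=2.5,fy=2.5)
cv2.imwrite("pics/t2c.png",np.hstack([r(im[165:285,160:320]),r(s[220:340,240:400])])[:,:,::-1])
E
```

```text
t 30.95 p [604.7  -2.3 120.5] yawY 89.62 tilt [0.002 0.001] q [-0.51  0.5   0.56  1.84 -0.33  0.9   1.77] gap 47.1 F [-0.2  0.8 -0.7] 0.0
d cm [0.13 0.02 7.65]
22.0
```

View pics/t2c.png

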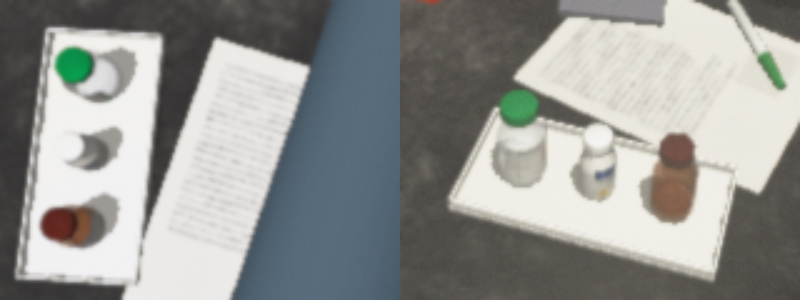

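All three bottles stand upright in the tray: green at (75,65), white at (70,148), brown at (60,222) in the left crop. Next, the vial.

Call:
arm_command([
  {"x":0.1,"y":0,"z":1.5,"wx":0,"wy":0,"wz":0},
  {"x":0,"y":0,"z":1.5,"wx":0,"wy":0,"wz":0},
  {"x":0,"y":0,"z":1.5,"wx":0,"wy":0,"wz":0},
  {"x":0,"y":0,"z":1.4,"wx":0,"wy":0,"wz":0},
  {"x":0,"y":0,"z":1,"wx":0,"wy":0,"wz":0},
  {"x":0,"y":0,"z":0.5,"wx":0,"wy":0,"wz":0},
  {"x":0,"y":0,"z":0.2,"wx":0,"wy":0,"wz":0},
  {"x":0,"y":0,"z":0,"wx":0,"wy":0,"wz":0},
])

```text
t: 32.05
position: [603.3, -2.0, 44.7]
tool_rot: [[-1.0, 0.005, 0.001], [0.005, 1.0, 0.0], [-0.001, 0.0, -1.0]]
ft_force: [0.8, -0.1, -0.3]
finger_gap: 46.7
grasp_force: 0.0
```

Call:
arm_command([
  {"x":0,"y":0,"z":0,"wx":0,"wy":0,"wz":0},
  {"x":0,"y":0,"z":0,"wx":0,"wy":0,"wz":0},
  {"x":0,"y":0,"z":0,"wx":0,"wy":0,"wz":0},
  {"x":0,"y":0,"z":0,"wx":0,"wy":0,"wz":0},
  {"x":0,"y":0,"z":0,"wx":0,"wy":0,"wz":0},
  {"x":0,"y":0,"z":0,"wx":0,"wy":0,"wz":0},
  {"x":0,"y":0,"z":0,"wx":0,"wy":0,"wz":0},
  {"x":0,"y":0,"z":0,"wx":0,"wy":0,"wz":0},
], fingers=-1, force=30)

```text
t: 33.05
position: [603.4, -1.7, 45.1]
tool_rot: [[-1.0, 0.005, 0.001], [0.005, 1.0, 0.0], [-0.001, 0.0, -1.0]]
ft_force: [-0.1, 0.9, 5.3]
finger_gap: 20.1
grasp_force: 29.6
```

```bash
python3 st.py 504 -317 180
```

```text
t 33.05 p [603.4  -1.7  45.1] yawY 89.73 tilt [0.001 0.   ] q [-0.46  0.61  0.5   1.86 -0.4   0.77  1.82] gap 20.1 F [-0.1  0.9  5.3] 29.6
d cm [  9.78 -31.57 -13.51]
```

Call:
arm_command([
  {"x":0,"y":0,"z":-3,"wx":0,"wy":0,"wz":0},
  {"x":0,"y":0,"z":-5,"wx":0,"wy":0,"wz":0},
  {"x":0,"y":0,"z":-5,"wx":0,"wy":0,"wz":0},
  {"x":1.63,"y":-5,"z":0,"wx":0,"wy":0,"wz":0},
  {"x":1.63,"y":-5,"z":0,"wx":0,"wy":0,"wz":0},
  {"x":1.63,"y":-5,"z":0,"wx":0,"wy":0,"wz":0},
  {"x":1.63,"y":-5,"z":0,"wx":0,"wy":0,"wz":0},
  {"x":1.63,"y":-5,"z":0,"wx":0,"wy":0,"wz":0},
])

```text
t: 34.05
position: [518.9, -252.8, 173.6]
tool_rot: [[-1.0, 0.005, -0.001], [0.005, 1.0, 0.0], [0.001, 0.0, -1.0]]
ft_force: [0.3, -0.7, -1.4]
finger_gap: 20.2
grasp_force: 29.6
```

Call:
arm_command([
  {"x":1.63,"y":-4,"z":0,"wx":0,"wy":0,"wz":0},
  {"x":0,"y":-2.6,"z":0,"wx":0,"wy":0,"wz":0},
  {"x":0,"y":0,"z":2,"wx":0,"wy":0,"wz":0},
  {"x":0,"y":0,"z":2,"wx":0,"wy":0,"wz":0},
  {"x":0,"y":0,"z":2,"wx":0,"wy":0,"wz":0},
  {"x":0,"y":0,"z":1.5,"wx":0,"wy":0,"wz":0},
  {"x":0,"y":0,"z":0.5,"wx":0,"wy":0,"wz":0},
  {"x":0,"y":0,"z":0,"wx":0,"wy":0,"wz":0},
])

```text
t: 35.05
position: [503.7, -317.3, 94.2]
tool_rot: [[-1.0, 0.005, -0.0], [0.005, 1.0, -0.0], [0.0, -0.0, -1.0]]
ft_force: [-0.1, -0.8, -0.6]
finger_gap: 20.0
grasp_force: 29.6
```

```bash
python3 st.py 504 -317 71
```

```text
t 35.05 p [ 503.7 -317.3   94.2] yawY 89.74 tilt [-0. -0.] q [-0.    0.54  0.62  1.87 -0.41  0.86  2.39] gap 20.0 F [-0.1 -0.8 -0.6] 29.6
d cm [-0.04  0.03  2.32]
```

Call:
arm_command([
  {"x":0,"y":0,"z":0.9,"wx":0,"wy":0,"wz":0},
  {"x":0,"y":0,"z":0.6,"wx":0,"wy":0,"wz":0},
  {"x":0,"y":0,"z":0.3,"wx":0,"wy":0,"wz":0},
  {"x":0,"y":0,"z":0.2,"wx":0,"wy":0,"wz":0},
  {"x":0,"y":0,"z":0.1,"wx":0,"wy":0,"wz":0},
  {"x":0,"y":0,"z":0.1,"wx":0,"wy":0,"wz":0},
  {"x":0,"y":0,"z":0,"wx":0,"wy":0,"wz":0},
  {"x":0,"y":0,"z":0,"wx":0,"wy":0,"wz":0},
])

```text
t: 36.05
position: [503.7, -317.5, 72.6]
tool_rot: [[-1.0, 0.005, 0.0], [0.005, 1.0, -0.0], [-0.0, -0.0, -1.0]]
ft_force: [0.5, 0.6, 0.2]
finger_gap: 20.2
grasp_force: 29.6
```

Call:
arm_command([
  {"x":0,"y":0,"z":0.05,"wx":0,"wy":0,"wz":0},
  {"x":0,"y":0,"z":0.05,"wx":0,"wy":0,"wz":0},
  {"x":0,"y":0,"z":0.05,"wx":0,"wy":0,"wz":0},
  {"x":0,"y":0,"z":0,"wx":0,"wy":0,"wz":0},
  {"x":0,"y":0,"z":0,"wx":0,"wy":0,"wz":0},
  {"x":0,"y":0,"z":0,"wx":0,"wy":0,"wz":0},
  {"x":0,"y":0,"z":0,"wx":0,"wy":0,"wz":0},
  {"x":0,"y":0,"z":0,"wx":0,"wy":0,"wz":0},
])

```text
t: 37.05
position: [503.7, -317.4, 71.1]
tool_rot: [[-1.0, 0.005, 0.0], [0.005, 1.0, 0.0], [-0.0, 0.0, -1.0]]
ft_force: [-1.8, 0.3, 2.0]
finger_gap: 20.4
grasp_force: 30.0
```

Call:
arm_command([
  {"x":0,"y":0,"z":0,"wx":0,"wy":0,"wz":0},
  {"x":0,"y":0,"z":0,"wx":0,"wy":0,"wz":0},
  {"x":0,"y":0,"z":0,"wx":0,"wy":0,"wz":0},
  {"x":0,"y":0,"z":0,"wx":0,"wy":0,"wz":0},
  {"x":0,"y":0,"z":-1,"wx":0,"wy":0,"wz":0},
  {"x":0,"y":0,"z":-3,"wx":0,"wy":0,"wz":0},
  {"x":0,"y":0,"z":-3,"wx":0,"wy":0,"wz":0},
  {"x":0,"y":0,"z":-3,"wx":0,"wy":0,"wz":0},
], fingers=0.1)

```text
t: 38.05
position: [503.7, -317.6, 172.6]
tool_rot: [[-1.0, 0.005, 0.001], [0.005, 1.0, -0.0], [-0.001, -0.0, -1.0]]
ft_force: [1.0, -0.2, 0.6]
finger_gap: 46.9
grasp_force: 0.0
```

```bash
python3 st.py 600.8 308.2 170; python3 - <<'E'
from h import *
im=save("top","t3"); s=save("side","s3")
r=lambda a:cv2.resize(a,None,fx=4,fy=4)
cv2.imwrite("pics/t3c.png",np.hstack([r(im[170:270,410:510]),r(s[100:200,300:400])])[:,:,::-1])
for c in("top","side"):
  for z,n in((55,"vial_mid"),):
    for q in ctrl.landmark_of(c,n)[:2]: print(c,q,at_z(c,q["point"],z))
E
```

```text
t 38.05 p [ 503.7 -317.6  172.6] yawY 89.71 tilt [ 0.001 -0.   ] q [-0.06  0.43  0.69  1.83 -0.32  0.99  2.33] gap 46.9 F [ 1.  -0.2  0.6] 0.0
d cm [-9.39 62.63  0.25]
top {'point': [462.8, 232.0], 'conf': 0.55} [ 505.34144621 -321.10865425   55.        ]
side {'point': [363.4, 138.3], 'conf': 0.46} [ 512.037033   -361.40666223   55.        ]
```

View pics/t3c.png

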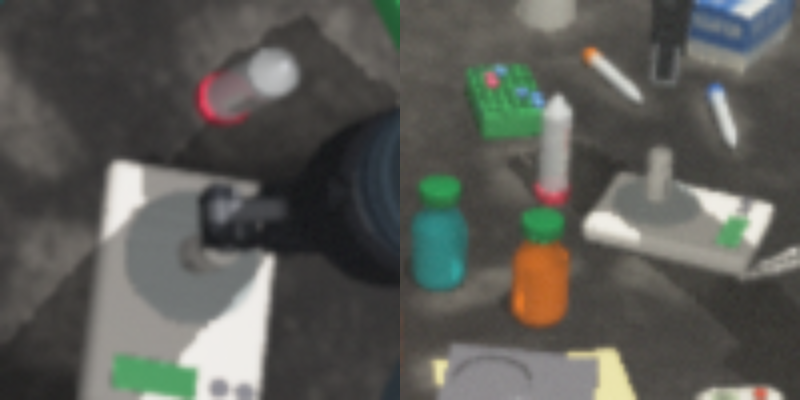

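The vial stands upright at the middle of the pan (base at (657,195) on the pan's disc in the right crop), and the tube is undisturbed. Now the returns. With the vial gone, closing along y works for all three, starting with green.

Call:
arm_command([
  {"x":-0.78,"y":5.2,"z":0,"wx":0,"wy":0,"wz":0},
  {"x":-0.78,"y":5.2,"z":0,"wx":0,"wy":0,"wz":0},
  {"x":-0.78,"y":5.2,"z":0,"wx":0,"wy":0,"wz":0},
  {"x":-0.78,"y":5.2,"z":0,"wx":0,"wy":0,"wz":0},
  {"x":-0.78,"y":5.2,"z":0,"wx":0,"wy":0,"wz":0},
  {"x":-0.78,"y":5.2,"z":0,"wx":0,"wy":0,"wz":0},
  {"x":-0.78,"y":5.2,"z":0,"wx":0,"wy":0,"wz":0},
  {"x":-0.78,"y":5.2,"z":0,"wx":0,"wy":0,"wz":0},
], fingers=0.6)

```text
t: 39.25
position: [566.9, 99.8, 169.5]
tool_rot: [[-1.0, 0.005, -0.003], [0.005, 1.0, -0.001], [0.003, -0.001, -1.0]]
ft_force: [0.9, 0.3, -0.3]
finger_gap: 68.2
grasp_force: 0.0
```

Call:
arm_command([
  {"x":-0.78,"y":5.2,"z":0,"wx":0,"wy":0,"wz":0},
  {"x":-0.78,"y":5.2,"z":0,"wx":0,"wy":0,"wz":0},
  {"x":-0.78,"y":5.2,"z":0,"wx":0,"wy":0,"wz":0},
  {"x":-0.78,"y":5.2,"z":0,"wx":0,"wy":0,"wz":0},
  {"x":0,"y":0.2,"z":0,"wx":0,"wy":0,"wz":0},
  {"x":0,"y":0,"z":0,"wx":0,"wy":0,"wz":0},
  {"x":0,"y":0,"z":1,"wx":0,"wy":0,"wz":0},
  {"x":0,"y":0,"z":1,"wx":0,"wy":0,"wz":0},
])

```text
t: 40.25
position: [600.4, 305.7, 150.1]
tool_rot: [[-1.0, 0.008, -0.001], [0.008, 1.0, -0.001], [0.001, -0.001, -1.0]]
ft_force: [0.8, 0.4, 0.0]
finger_gap: 68.7
grasp_force: 0.0
```

```bash
python3 st.py 600.8 308.2 56; python3 - <<'E'
from h import *
# check standing bottles from the side: boxes bottom-centre vs expected
for n,P,h in(("green_bottle_mid",(601,308),47),("white_bottle_mid",(528.5,313),39),("brown_bottle_mid",(456,317.5),45)):
    print(n,proj("side",[*P,3+h]).round(1))
    ctrl.grab_frame("side"); print([ (np.round(q["point"],1).tolist(),round(q["conf"],2),at_z("side",q["point"],3+h).round(0)) for q in ctrl.landmark_of("side",n)[:3]])
E
```

```text
t 40.25 p [600.4 305.7 150.1] yawY 89.54 tilt [-0.001 -0.001] q [-0.89  0.57  0.49  1.64 -0.3   1.01  1.25] gap 68.7 F [0.8 0.4 0. ] 0.0
d cm [-0.05  0.26  9.41]
green_bottle_mid [287.8 276. ]
[([290.0, 274.9], 0.93, array([597., 304.,  50.])), ([334.4, 164.5], 0.9, array([ 584., -173.,   50.])), ([312.4, 158.4], 0.59, array([ 663., -192.,   50.]))]
white_bottle_mid [318.1 285.9]
[([319.0, 284.9], 0.72, array([527., 310.,  42.]))]
brown_bottle_mid [349.7 291.9]
[([349.6, 290.6], 0.58, array([457., 314.,  48.]))]
```

Bottles are where I left them. Picking up green.

Call:
arm_command([
  {"x":-0.05,"y":0.22,"z":2,"wx":0,"wy":0,"wz":0},
  {"x":0,"y":0,"z":2,"wx":0,"wy":0,"wz":0},
  {"x":0,"y":0,"z":2,"wx":0,"wy":0,"wz":0},
  {"x":0,"y":0,"z":1.6,"wx":0,"wy":0,"wz":0},
  {"x":0,"y":0,"z":1,"wx":0,"wy":0,"wz":0},
  {"x":0,"y":0,"z":0.5,"wx":0,"wy":0,"wz":0},
  {"x":0,"y":0,"z":0.3,"wx":0,"wy":0,"wz":0},
  {"x":0,"y":0,"z":0,"wx":0,"wy":0,"wz":0},
])

```text
t: 41.55
position: [601.1, 310.5, 57.4]
tool_rot: [[-1.0, 0.005, 0.001], [0.005, 1.0, 0.0], [-0.001, 0.0, -1.0]]
ft_force: [-0.3, 1.0, 0.1]
finger_gap: 68.4
grasp_force: 0.0
```

Call:
arm_command([
  {"x":0,"y":0,"z":0,"wx":0,"wy":0,"wz":0},
  {"x":0,"y":0,"z":0,"wx":0,"wy":0,"wz":0},
  {"x":0,"y":0,"z":0,"wx":0,"wy":0,"wz":0},
  {"x":0,"y":0,"z":0,"wx":0,"wy":0,"wz":0},
  {"x":0,"y":0,"z":0,"wx":0,"wy":0,"wz":0},
  {"x":0,"y":0,"z":0,"wx":0,"wy":0,"wz":0},
  {"x":0,"y":0,"z":0,"wx":0,"wy":0,"wz":0},
  {"x":0,"y":0,"z":0,"wx":0,"wy":0,"wz":0},
], fingers=-1, force=40)

```text
t: 42.55
position: [601.5, 310.1, 58.0]
tool_rot: [[-1.0, 0.005, 0.001], [0.005, 1.0, 0.0], [-0.001, 0.0, -1.0]]
ft_force: [-0.6, -1.0, 5.3]
finger_gap: 44.2
grasp_force: 41.5
```

```bash
python3 st.py 597.8 -55.7 160
```

```text
t 42.55 p [601.5 310.1  58. ] yawY 89.71 tilt [0.001 0.   ] q [-0.86  0.69  0.44  1.67 -0.36  0.87  1.29] gap 44.2 F [-0.6 -1.   5.3] 41.5
d cm [  0.17 -36.58 -10.22]
```

Call:
arm_command([
  {"x":0,"y":0,"z":-3,"wx":0,"wy":0,"wz":0},
  {"x":0,"y":0,"z":-4,"wx":0,"wy":0,"wz":0},
  {"x":0,"y":0,"z":-3,"wx":0,"wy":0,"wz":0},
  {"x":0.03,"y":-5.2,"z":0,"wx":0,"wy":0,"wz":0},
  {"x":0.03,"y":-5.2,"z":0,"wx":0,"wy":0,"wz":0},
  {"x":0.03,"y":-5.2,"z":0,"wx":0,"wy":0,"wz":0},
  {"x":0.03,"y":-5.2,"z":0,"wx":0,"wy":0,"wz":0},
  {"x":0.03,"y":-5.2,"z":0,"wx":0,"wy":0,"wz":0},
])

```text
t: 43.55
position: [596.7, 49.2, 155.6]
tool_rot: [[-1.0, 0.004, -0.002], [0.004, 1.0, 0.0], [0.002, 0.0, -1.0]]
ft_force: [0.9, 0.4, -3.1]
finger_gap: 44.2
grasp_force: 41.9
```

Call:
arm_command([
  {"x":0,"y":-5.2,"z":0,"wx":0,"wy":0,"wz":0},
  {"x":0,"y":-5.3,"z":0,"wx":0,"wy":0,"wz":0},
  {"x":0,"y":0,"z":2,"wx":0,"wy":0,"wz":0},
  {"x":0,"y":0,"z":2.5,"wx":0,"wy":0,"wz":0},
  {"x":0,"y":0,"z":2,"wx":0,"wy":0,"wz":0},
  {"x":0,"y":0,"z":1,"wx":0,"wy":0,"wz":0},
  {"x":0,"y":0,"z":0.5,"wx":0,"wy":0,"wz":0},
  {"x":0,"y":0,"z":0,"wx":0,"wy":0,"wz":0},
])

```text
t: 44.55
position: [597.7, -54.5, 77.0]
tool_rot: [[-1.0, 0.004, 0.0], [0.004, 1.0, -0.0], [-0.0, -0.0, -1.0]]
ft_force: [-0.0, 0.5, -2.2]
finger_gap: 44.0
grasp_force: 41.9
```

```bash
python3 st.py 597.8 -55.7 58
```

```text
t 44.55 p [597.7 -54.5  77. ] yawY 89.74 tilt [ 0. -0.] q [-0.4   0.55  0.53  1.86 -0.37  0.82  1.89] gap 44.0 F [-0.   0.5 -2.2] 41.9
d cm [-0.01 -0.12  1.9 ]
```

Call:
arm_command([
  {"x":0,"y":-0.12,"z":0.6,"wx":0,"wy":0,"wz":0},
  {"x":0,"y":0,"z":0.5,"wx":0,"wy":0,"wz":0},
  {"x":0,"y":0,"z":0.3,"wx":0,"wy":0,"wz":0},
  {"x":0,"y":0,"z":0.2,"wx":0,"wy":0,"wz":0},
  {"x":0,"y":0,"z":0.1,"wx":0,"wy":0,"wz":0},
  {"x":0,"y":0,"z":0.1,"wx":0,"wy":0,"wz":0},
  {"x":0,"y":0,"z":0,"wx":0,"wy":0,"wz":0},
  {"x":0,"y":0,"z":0,"wx":0,"wy":0,"wz":0},
])

```text
t: 45.55
position: [597.6, -55.9, 59.0]
tool_rot: [[-1.0, 0.005, 0.0], [0.005, 1.0, -0.0], [-0.0, -0.0, -1.0]]
ft_force: [0.1, 0.5, -2.3]
finger_gap: 44.1
grasp_force: 41.9
```

Call:
arm_command([
  {"x":0,"y":0,"z":0.05,"wx":0,"wy":0,"wz":0},
  {"x":0,"y":0,"z":0.05,"wx":0,"wy":0,"wz":0},
  {"x":0,"y":0,"z":0,"wx":0,"wy":0,"wz":0},
  {"x":0,"y":0,"z":0,"wx":0,"wy":0,"wz":0},
  {"x":0,"y":0,"z":0,"wx":0,"wy":0,"wz":0},
  {"x":0,"y":0,"z":0,"wx":0,"wy":0,"wz":0},
  {"x":0,"y":0,"z":0,"wx":0,"wy":0,"wz":0},
  {"x":0,"y":0,"z":0,"wx":0,"wy":0,"wz":0},
])

```text
t: 46.55
position: [597.8, -56.0, 59.0]
tool_rot: [[-1.0, 0.005, 0.0], [0.005, 1.0, 0.001], [-0.0, 0.001, -1.0]]
ft_force: [-1.6, 0.4, 5.4]
finger_gap: 43.8
grasp_force: 42.5
```

Call:
arm_command([
  {"x":0,"y":0,"z":0,"wx":0,"wy":0,"wz":0},
  {"x":0,"y":0,"z":0,"wx":0,"wy":0,"wz":0},
  {"x":0,"y":0,"z":0,"wx":0,"wy":0,"wz":0},
  {"x":0,"y":0,"z":0,"wx":0,"wy":0,"wz":0},
  {"x":0,"y":0,"z":0,"wx":0,"wy":0,"wz":0},
  {"x":0,"y":0,"z":-3,"wx":0,"wy":0,"wz":0},
  {"x":0,"y":0,"z":-4,"wx":0,"wy":0,"wz":0},
  {"x":0,"y":0,"z":-3,"wx":0,"wy":0,"wz":0},
], fingers=0.6)

```text
t: 47.55
position: [598.0, -56.1, 159.6]
tool_rot: [[-1.0, 0.005, 0.001], [0.005, 1.0, -0.0], [-0.001, -0.0, -1.0]]
ft_force: [0.6, 1.9, -0.2]
finger_gap: 68.2
grasp_force: 0.0
```

Call:
arm_command([
  {"x":0.9,"y":5.27,"z":0,"wx":0,"wy":0,"wz":0},
  {"x":1.03,"y":5.27,"z":0,"wx":0,"wy":0,"wz":0},
  {"x":1.03,"y":5.27,"z":0,"wx":0,"wy":0,"wz":0},
  {"x":1.03,"y":5.27,"z":0,"wx":0,"wy":0,"wz":0},
  {"x":1.03,"y":5.27,"z":0,"wx":0,"wy":0,"wz":0},
  {"x":1.03,"y":5.27,"z":0,"wx":0,"wy":0,"wz":0},
  {"x":1.03,"y":5.27,"z":0,"wx":0,"wy":0,"wz":0},
  {"x":0,"y":0,"z":0,"wx":0,"wy":0,"wz":0},
])

```text
t: 48.55
position: [525.4, 321.4, 157.6]
tool_rot: [[-1.0, -0.007, -0.001], [-0.007, 1.0, 0.004], [0.001, 0.004, -1.0]]
ft_force: [-0.5, -0.4, -0.2]
finger_gap: 68.4
grasp_force: 0.0
```

```bash
python3 st.py 528 313 46
```

```text
t 48.55 p [525.4 321.4 157.6] yawY 90.38 tilt [-0.001  0.004] q [-1.    0.45  0.48  1.78 -0.25  0.97  1.16] gap 68.4 F [-0.5 -0.4 -0.2] 0.0
d cm [-0.27 -0.88 11.16]
```

Call:
arm_command([
  {"x":0,"y":0,"z":0,"wx":0,"wy":0,"wz":0},
  {"x":0,"y":0,"z":2,"wx":0,"wy":0,"wz":0},
  {"x":0,"y":0,"z":2,"wx":0,"wy":0,"wz":0},
  {"x":0,"y":0,"z":2,"wx":0,"wy":0,"wz":0},
  {"x":0,"y":0,"z":2,"wx":0,"wy":0,"wz":0},
  {"x":0,"y":0,"z":1.6,"wx":0,"wy":0,"wz":0},
  {"x":0,"y":0,"z":1,"wx":0,"wy":0,"wz":0},
  {"x":0,"y":0,"z":0.6,"wx":0,"wy":0,"wz":0},
])

```text
t: 49.55
position: [528.4, 313.4, 45.3]
tool_rot: [[-1.0, 0.005, -0.0], [0.005, 1.0, -0.0], [0.0, -0.0, -1.0]]
ft_force: [-0.5, 1.0, -0.8]
finger_gap: 68.3
grasp_force: 0.0
```

Call:
arm_command([
  {"x":0,"y":0,"z":0,"wx":0,"wy":0,"wz":0},
  {"x":0,"y":0,"z":0,"wx":0,"wy":0,"wz":0},
  {"x":0,"y":0,"z":0,"wx":0,"wy":0,"wz":0},
  {"x":0,"y":0,"z":0,"wx":0,"wy":0,"wz":0},
  {"x":0,"y":0,"z":0,"wx":0,"wy":0,"wz":0},
  {"x":0,"y":0,"z":0,"wx":0,"wy":0,"wz":0},
  {"x":0,"y":0,"z":0,"wx":0,"wy":0,"wz":0},
  {"x":0,"y":0,"z":0,"wx":0,"wy":0,"wz":0},
], fingers=-1)

```text
t: 50.55
position: [529.2, 313.8, 46.9]
tool_rot: [[-1.0, 0.005, 0.001], [0.005, 1.0, 0.001], [-0.001, 0.001, -1.0]]
ft_force: [0.3, 0.7, 5.9]
finger_gap: 31.0
grasp_force: 40.3
```

```bash
python3 st.py 589.1 50 157
```

```text
t 50.55 p [529.2 313.8  46.9] yawY 89.73 tilt [0.001 0.001] q [-0.94  0.6   0.42  1.83 -0.34  0.78  1.23] gap 31.0 F [0.3 0.7 5.9] 40.3
d cm [ -6.13 -26.34 -11.03]
```

Call:
arm_command([
  {"x":0,"y":0,"z":-3,"wx":0,"wy":0,"wz":0},
  {"x":0,"y":0,"z":-4,"wx":0,"wy":0,"wz":0},
  {"x":0,"y":0,"z":-3,"wx":0,"wy":0,"wz":0},
  {"x":-1.22,"y":-5.26,"z":0,"wx":0,"wy":0,"wz":0},
  {"x":-1.22,"y":-5.26,"z":0,"wx":0,"wy":0,"wz":0},
  {"x":-1.22,"y":-5.26,"z":0,"wx":0,"wy":0,"wz":0},
  {"x":-1.22,"y":-5.26,"z":0,"wx":0,"wy":0,"wz":0},
  {"x":-1.22,"y":-5.26,"z":0,"wx":0,"wy":0,"wz":0},
])

```text
t: 51.55
position: [587.2, 48.6, 144.9]
tool_rot: [[-1.0, 0.004, -0.002], [0.004, 1.0, -0.0], [0.002, -0.0, -1.0]]
ft_force: [1.0, 0.3, -0.7]
finger_gap: 31.5
grasp_force: 40.1
```

Call:
arm_command([
  {"x":0,"y":0,"z":0,"wx":0,"wy":0,"wz":0},
  {"x":0,"y":0,"z":2,"wx":0,"wy":0,"wz":0},
  {"x":0,"y":0,"z":2,"wx":0,"wy":0,"wz":0},
  {"x":0,"y":0,"z":2,"wx":0,"wy":0,"wz":0},
  {"x":0,"y":0,"z":1.2,"wx":0,"wy":0,"wz":0},
  {"x":0,"y":0,"z":0.6,"wx":0,"wy":0,"wz":0},
  {"x":0,"y":0,"z":0.2,"wx":0,"wy":0,"wz":0},
  {"x":0,"y":0,"z":0,"wx":0,"wy":0,"wz":0},
])

```text
t: 52.55
position: [588.8, 50.0, 66.5]
tool_rot: [[-1.0, 0.005, 0.001], [0.005, 1.0, 0.0], [-0.001, 0.0, -1.0]]
ft_force: [0.7, -0.4, -0.5]
finger_gap: 30.9
grasp_force: 40.1
```

```bash
python3 st.py 589.1 50 47
```

```text
t 52.55 p [588.8  50.   66.5] yawY 89.71 tilt [0.001 0.   ] q [-0.56  0.55  0.5   1.89 -0.36  0.79  1.7 ] gap 30.9 F [ 0.7 -0.4 -0.5] 40.1
d cm [-0.03  0.    1.95]
```

Call:
arm_command([
  {"x":0,"y":0,"z":0.6,"wx":0,"wy":0,"wz":0},
  {"x":0,"y":0,"z":0.6,"wx":0,"wy":0,"wz":0},
  {"x":0,"y":0,"z":0.3,"wx":0,"wy":0,"wz":0},
  {"x":0,"y":0,"z":0.2,"wx":0,"wy":0,"wz":0},
  {"x":0,"y":0,"z":0.1,"wx":0,"wy":0,"wz":0},
  {"x":0,"y":0,"z":0.1,"wx":0,"wy":0,"wz":0},
  {"x":0,"y":0,"z":0.05,"wx":0,"wy":0,"wz":0},
  {"x":0,"y":0,"z":0,"wx":0,"wy":0,"wz":0},
])

```text
t: 53.55
position: [588.3, 50.0, 47.9]
tool_rot: [[-1.0, 0.005, -0.001], [0.005, 1.0, 0.001], [0.001, 0.001, -1.0]]
ft_force: [-3.3, -0.6, 7.6]
finger_gap: 31.6
grasp_force: 41.0
```

Call:
arm_command([
  {"x":0,"y":0,"z":0.05,"wx":0,"wy":0,"wz":0},
  {"x":0,"y":0,"z":0,"wx":0,"wy":0,"wz":0},
  {"x":0,"y":0,"z":0,"wx":0,"wy":0,"wz":0},
  {"x":0,"y":0,"z":0,"wx":0,"wy":0,"wz":0},
  {"x":0,"y":0,"z":0,"wx":0,"wy":0,"wz":0},
  {"x":0,"y":0,"z":0,"wx":0,"wy":0,"wz":0},
  {"x":0,"y":0,"z":0,"wx":0,"wy":0,"wz":0},
  {"x":0,"y":0,"z":0,"wx":0,"wy":0,"wz":0},
])

```text
t: 54.55
position: [588.3, 50.0, 47.9]
tool_rot: [[-1.0, 0.005, -0.001], [0.005, 1.0, 0.001], [0.001, 0.001, -1.0]]
ft_force: [-4.2, 0.6, 10.2]
finger_gap: 31.1
grasp_force: 41.3
```

Call:
arm_command([
  {"x":0,"y":0,"z":-0.1,"wx":0,"wy":0,"wz":0},
  {"x":0,"y":0,"z":0,"wx":0,"wy":0,"wz":0},
  {"x":0,"y":0,"z":0,"wx":0,"wy":0,"wz":0},
  {"x":0,"y":0,"z":0,"wx":0,"wy":0,"wz":0},
  {"x":0,"y":0,"z":0,"wx":0,"wy":0,"wz":0},
  {"x":0,"y":0,"z":-3,"wx":0,"wy":0,"wz":0},
  {"x":0,"y":0,"z":-4,"wx":0,"wy":0,"wz":0},
  {"x":0,"y":0,"z":-4,"wx":0,"wy":0,"wz":0},
], fingers=0.6)

```text
t: 55.55
position: [587.9, 50.0, 157.8]
tool_rot: [[-1.0, 0.005, -0.001], [0.005, 1.0, -0.0], [0.001, -0.0, -1.0]]
ft_force: [0.9, 0.2, 0.0]
finger_gap: 68.5
grasp_force: 0.0
```

Call:
arm_command([
  {"x":2.23,"y":4.45,"z":0,"wx":0,"wy":0,"wz":0},
  {"x":2.23,"y":4.45,"z":0,"wx":0,"wy":0,"wz":0},
  {"x":2.23,"y":4.45,"z":0,"wx":0,"wy":0,"wz":0},
  {"x":2.23,"y":4.45,"z":0,"wx":0,"wy":0,"wz":0},
  {"x":2.23,"y":4.45,"z":0,"wx":0,"wy":0,"wz":0},
  {"x":2.23,"y":4.45,"z":0,"wx":0,"wy":0,"wz":0},
  {"x":0,"y":0,"z":0,"wx":0,"wy":0,"wz":0},
  {"x":0,"y":0,"z":0,"wx":0,"wy":0,"wz":0},
])

```text
t: 56.55
position: [455.7, 317.3, 156.9]
tool_rot: [[-1.0, 0.004, 0.0], [0.004, 1.0, -0.001], [-0.0, -0.001, -1.0]]
ft_force: [0.5, -0.5, -0.7]
finger_gap: 68.3
grasp_force: 0.0
```

```bash
python3 st.py 456 317.4 56
```

```text
t 56.55 p [455.7 317.3 156.9] yawY 89.75 tilt [ 0.    -0.001] q [-1.09  0.34  0.48  1.93 -0.19  0.92  1.05] gap 68.3 F [ 0.5 -0.5 -0.7] 0.0
d cm [-0.03  0.02 10.09]
```

Call:
arm_command([
  {"x":0,"y":0,"z":2,"wx":0,"wy":0,"wz":0},
  {"x":0,"y":0,"z":2,"wx":0,"wy":0,"wz":0},
  {"x":0,"y":0,"z":2,"wx":0,"wy":0,"wz":0},
  {"x":0,"y":0,"z":2,"wx":0,"wy":0,"wz":0},
  {"x":0,"y":0,"z":1,"wx":0,"wy":0,"wz":0},
  {"x":0,"y":0,"z":0.7,"wx":0,"wy":0,"wz":0},
  {"x":0,"y":0,"z":0.3,"wx":0,"wy":0,"wz":0},
  {"x":0,"y":0,"z":0,"wx":0,"wy":0,"wz":0},
])

```text
t: 57.55
position: [455.9, 317.9, 57.2]
tool_rot: [[-1.0, 0.005, 0.0], [0.005, 1.0, 0.0], [-0.0, 0.0, -1.0]]
ft_force: [0.2, -0.4, -0.5]
finger_gap: 68.5
grasp_force: 0.0
```

Call:
arm_command([
  {"x":0,"y":0,"z":0,"wx":0,"wy":0,"wz":0},
  {"x":0,"y":0,"z":0,"wx":0,"wy":0,"wz":0},
  {"x":0,"y":0,"z":0,"wx":0,"wy":0,"wz":0},
  {"x":0,"y":0,"z":0,"wx":0,"wy":0,"wz":0},
  {"x":0,"y":0,"z":0,"wx":0,"wy":0,"wz":0},
  {"x":0,"y":0,"z":0,"wx":0,"wy":0,"wz":0},
  {"x":0,"y":0,"z":0,"wx":0,"wy":0,"wz":0},
  {"x":0,"y":0,"z":0,"wx":0,"wy":0,"wz":0},
], fingers=-1)

```text
t: 58.55
position: [456.2, 318.0, 57.7]
tool_rot: [[-1.0, 0.005, 0.001], [0.005, 1.0, 0.001], [-0.001, 0.001, -1.0]]
ft_force: [-0.8, -1.4, 6.1]
finger_gap: 38.6
grasp_force: 40.8
```

```bash
python3 st.py 549.6 -6.2 160
```

```text
t 58.55 p [456.2 318.   57.7] yawY 89.72 tilt [0.001 0.001] q [-1.03  0.5   0.42  1.97 -0.3   0.73  1.13] gap 38.6 F [-0.8 -1.4  6.1] 40.8
d cm [ -9.51 -32.37 -10.25]
```

Call:
arm_command([
  {"x":0,"y":0,"z":-3,"wx":0,"wy":0,"wz":0},
  {"x":0,"y":0,"z":-4,"wx":0,"wy":0,"wz":0},
  {"x":0,"y":0,"z":-4,"wx":0,"wy":0,"wz":0},
  {"x":-1.4,"y":-4.6,"z":0,"wx":0,"wy":0,"wz":0},
  {"x":-1.4,"y":-4.6,"z":0,"wx":0,"wy":0,"wz":0},
  {"x":-1.4,"y":-4.6,"z":0,"wx":0,"wy":0,"wz":0},
  {"x":-1.4,"y":-4.6,"z":0,"wx":0,"wy":0,"wz":0},
  {"x":-1.4,"y":-4.6,"z":0,"wx":0,"wy":0,"wz":0},
])

```text
t: 59.55
position: [524.0, 86.0, 166.2]
tool_rot: [[-1.0, 0.004, -0.001], [0.004, 1.0, -0.0], [0.001, -0.0, -1.0]]
ft_force: [0.2, 0.6, -1.9]
finger_gap: 38.8
grasp_force: 41.0
```

Call:
arm_command([
  {"x":-1.4,"y":-4.6,"z":0,"wx":0,"wy":0,"wz":0},
  {"x":-1.1,"y":-4.75,"z":0,"wx":0,"wy":0,"wz":0},
  {"x":0,"y":0,"z":0,"wx":0,"wy":0,"wz":0},
  {"x":0,"y":0,"z":2,"wx":0,"wy":0,"wz":0},
  {"x":0,"y":0,"z":2,"wx":0,"wy":0,"wz":0},
  {"x":0,"y":0,"z":2,"wx":0,"wy":0,"wz":0},
  {"x":0,"y":0,"z":1.5,"wx":0,"wy":0,"wz":0},
  {"x":0,"y":0,"z":0.8,"wx":0,"wy":0,"wz":0},
])

```text
t: 60.55
position: [548.4, -6.0, 82.5]
tool_rot: [[-1.0, 0.004, -0.002], [0.004, 1.0, -0.0], [0.002, -0.0, -1.0]]
ft_force: [-0.0, -0.4, -1.8]
finger_gap: 38.8
grasp_force: 41.0
```

```bash
python3 st.py 549.6 -6.2 58
```

```text
t 60.55 p [548.4  -6.   82.5] yawY 89.75 tilt [-0.002 -0.   ] q [-0.54  0.47  0.57  1.99 -0.35  0.78  1.8 ] gap 38.8 F [-0.  -0.4 -1.8] 41.0
d cm [-0.13 -0.02  2.45]
```

Call:
arm_command([
  {"x":-0.05,"y":0,"z":0.8,"wx":0,"wy":0,"wz":0},
  {"x":0,"y":0,"z":0.6,"wx":0,"wy":0,"wz":0},
  {"x":0,"y":0,"z":0.4,"wx":0,"wy":0,"wz":0},
  {"x":0,"y":0,"z":0.2,"wx":0,"wy":0,"wz":0},
  {"x":0,"y":0,"z":0.1,"wx":0,"wy":0,"wz":0},
  {"x":0,"y":0,"z":0.1,"wx":0,"wy":0,"wz":0},
  {"x":0,"y":0,"z":0,"wx":0,"wy":0,"wz":0},
  {"x":0,"y":0,"z":0,"wx":0,"wy":0,"wz":0},
])

```text
t: 61.55
position: [549.7, -6.2, 62.1]
tool_rot: [[-1.0, 0.005, 0.0], [0.005, 1.0, 0.0], [-0.0, 0.0, -1.0]]
ft_force: [-0.2, -0.3, -1.7]
finger_gap: 38.6
grasp_force: 41.0
```

Call:
arm_command([
  {"x":0,"y":0,"z":0.05,"wx":0,"wy":0,"wz":0},
  {"x":0,"y":0,"z":0.05,"wx":0,"wy":0,"wz":0},
  {"x":0,"y":0,"z":0.05,"wx":0,"wy":0,"wz":0},
  {"x":0,"y":0,"z":0,"wx":0,"wy":0,"wz":0},
  {"x":0,"y":0,"z":0,"wx":0,"wy":0,"wz":0},
  {"x":0,"y":0,"z":0,"wx":0,"wy":0,"wz":0},
  {"x":0,"y":0,"z":0,"wx":0,"wy":0,"wz":0},
  {"x":0,"y":0,"z":0,"wx":0,"wy":0,"wz":0},
])

```text
t: 62.55
position: [549.7, -6.2, 60.5]
tool_rot: [[-1.0, 0.005, 0.0], [0.005, 1.0, 0.0], [-0.0, 0.0, -1.0]]
ft_force: [-0.3, 0.4, -2.2]
finger_gap: 38.8
grasp_force: 41.0
```

Call:
arm_command([
  {"x":0,"y":0,"z":0.1,"wx":0,"wy":0,"wz":0},
  {"x":0,"y":0,"z":0.1,"wx":0,"wy":0,"wz":0},
  {"x":0,"y":0,"z":0.05,"wx":0,"wy":0,"wz":0},
  {"x":0,"y":0,"z":0,"wx":0,"wy":0,"wz":0},
  {"x":0,"y":0,"z":0,"wx":0,"wy":0,"wz":0},
  {"x":0,"y":0,"z":0,"wx":0,"wy":0,"wz":0},
  {"x":0,"y":0,"z":0,"wx":0,"wy":0,"wz":0},
  {"x":0,"y":0,"z":0,"wx":0,"wy":0,"wz":0},
])

```text
t: 63.55
position: [549.8, -6.3, 58.8]
tool_rot: [[-1.0, 0.005, -0.0], [0.005, 1.0, 0.001], [0.0, 0.001, -1.0]]
ft_force: [-2.8, 0.7, 5.3]
finger_gap: 38.6
grasp_force: 41.6
```

Call:
arm_command([
  {"x":0,"y":0,"z":0,"wx":0,"wy":0,"wz":0},
  {"x":0,"y":0,"z":0,"wx":0,"wy":0,"wz":0},
  {"x":0,"y":0,"z":0,"wx":0,"wy":0,"wz":0},
  {"x":0,"y":0,"z":0,"wx":0,"wy":0,"wz":0},
  {"x":0,"y":0,"z":0,"wx":0,"wy":0,"wz":0},
  {"x":0,"y":0,"z":-3,"wx":0,"wy":0,"wz":0},
  {"x":0,"y":0,"z":-4,"wx":0,"wy":0,"wz":0},
  {"x":0,"y":0,"z":-4,"wx":0,"wy":0,"wz":0},
], fingers=0.6)

```text
t: 64.55
position: [549.3, -6.3, 168.8]
tool_rot: [[-1.0, 0.005, -0.001], [0.005, 1.0, -0.0], [0.001, -0.0, -1.0]]
ft_force: [1.5, -0.1, 0.2]
finger_gap: 68.4
grasp_force: 0.0
```

Call:
arm_command([
  {"x":0,"y":0,"z":-5,"wx":0,"wy":0,"wz":0},
  {"x":2,"y":5,"z":0,"wx":0,"wy":0,"wz":0},
  {"x":2,"y":5,"z":0,"wx":0,"wy":0,"wz":0},
  {"x":2,"y":5,"z":0,"wx":0,"wy":0,"wz":0},
  {"x":2,"y":5,"z":0,"wx":0,"wy":0,"wz":0},
  {"x":2,"y":5,"z":0,"wx":0,"wy":0,"wz":0},
  {"x":1,"y":5,"z":0,"wx":0,"wy":0,"wz":0},
  {"x":0,"y":2,"z":0,"wx":0,"wy":0,"wz":0},
])

```text
t: 65.55
position: [439.2, 318.3, 217.9]
tool_rot: [[-1.0, -0.002, -0.001], [-0.002, 1.0, 0.001], [0.001, 0.001, -1.0]]
ft_force: [0.0, 0.0, 0.5]
finger_gap: 68.2
grasp_force: 0.0
```

```bash
python3 - <<'E'
from h import *
im=save("top","t4"); s=save("side","s4")
r=lambda a:cv2.resize(a,None,fx=4,fy=4)
cv2.imwrite("pics/t4c.png",np.hstack([cv2.resize(im[160:260,280:480],None,fx=2.4,fy=2.4),cv2.resize(s[120:240,290:390],None,fx=2,fy=2)])[:,:,::-1])
E
```

```text
(no output)
```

View pics/t4c.png

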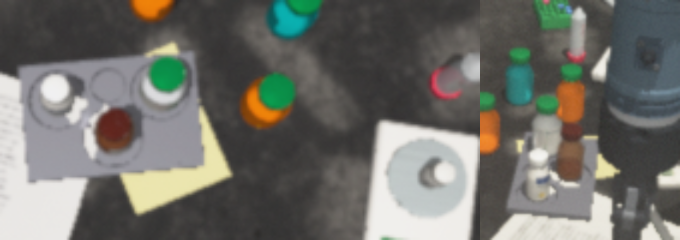

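The final view shows white, brown and green upright in their own pockets, the vial on the middle of the pan near (432,180) in the crop, and the tube unmoved.

```bash
python3 -c "
from bench import ctrl
print(ctrl.sign_off())"
```

```text
the job is handed in; nothing more can be done
None
```

The job is done and handed in at about 66 s: the vial stands upright on the middle of the balance pan, the white, brown and green bottles are back upright in their own pockets, and the upturned tube was not touched.

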